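Swing out the folding crank and clamp a casting mould

TASK

Slide the mould half that overhangs the clamp's bed back until it lies flush against the back rail. Then swing the folded crank all the way out until it latches straight, and with it wind the wheel anticlockwise (seen from above) until the sliding jaw grips the mould against the end block with its sprung pad pressed in about half way, not to its limit. Leave the crank swung out, let go, and leave the other things on the table where they are.

Things in the scene. Friction and masses are not known exactly. Their poses are not given: they have to be found in the camera images.
- clamp: Grey bench clamp, fixed. Origin on the table under the wheel's vertical axis; x across the bed away from the robot, y along the bed from wheel to end block, z up. In this frame, mm: wheel housing 140 x 140 x 75 high centred on the origin; bed top at z 30, from x -20 back to the steel rail, y 50 to 380; the rail's front face is at x 70, its top at z 58.
- wheel_axis (a point): On the wheel's axis at the wheel's upper face, 102 mm up. Wheel: steel disc 120 mm across, z 90 to 102, on top of the housing. The crank's vertical hinge pin stands on the wheel 35 mm off this axis: at clamp x -35, y 0 while the wheel joint is 0, later carried round with the wheel.
- crank_knob (a point): Middle of the upright black knob on the crank arm's end, 147 mm up. Knob 26 mm across, z 114 to 181. The flat arm below it (20 mm wide, z 104 to 114) runs to the hinge pin 68 mm away. Fully folded, the knob is over the wheel at clamp x +33, y 0 (it may start up to 0.6 rad out); swung out it stands 103 mm from the wheel's axis, beyond the rim.
- crank (a joint): Arm angle about its hinge pin on the wheel, rad, anticlockwise seen from above: 0 folded, 3.14 straight out (stop). The folded knob first moves to clamp +y. Stays where left (1.5 N at the knob moves it); at 2.4 to 2.8 rad a spring catch must be pushed past (about 6 N), then snaps it to the stop and latches it. Pushing on anticlockwise turns the wheel.
- wheel (a joint): Wheel angle, rad, 0 at the start, anticlockwise seen from above, 9.5 at most. Locked until the crank is out beyond about 2.8 rad. Turning takes 3 to 5 N at the swung-out knob; it stays where left. The jaw moves 36 mm towards the end block per turn (5.73 mm per rad).
- pad_face (a point): Centre of the sliding jaw's sprung pad face, 54 mm above the table, which looks to clamp +y; pad 78 x 38 mm face, at clamp x 30, and y 200 at the start. Jaw and pad are up to 75 mm high.
- pad (a joint): How far the sprung pad is pressed back into the jaw, m: 0 free, 0.010 at its limit (bottomed). Spring 4 N per mm.
- endblock: Fixed steel end block of the clamp, 85 x 28 x 45 mm high, pegged on the bed; its place along the bed differs from time to time. Origin at the foot of the clamping face that looks towards the jaw (clamp -y), at bed height, clamp x 30.
- mould_c (a point): Centre of the dark steel mould half lying on the bed between pad and end block: 80 (its x) x 110 (its y) x 40 mm high, open pockets on top, 0.45 to 0.72 kg. Sliding it takes 4 to 9 N. It overhangs the bed's near edge at the start. Flush against the rail, its centre is at clamp x 30.
- hammer_grip (a point): Grip of a hammer lying on the table. Leave alone.
- brush_grip (a point): Handle of a brush lying on the table. Leave alone.
- spare_c (a point): Centre of a second mould half of the same kind that lies on the table itself, not on the clamp. Leave alone.
- tin_c (a point): Centre of a metal tin, 72 mm across, 110 mm high. Leave alone.
- chock_c (a point): Centre of a wooden chock, 70 x 120 x 35 mm. Leave alone.
- bottle_c (a point): Centre of a white bottle, 60 mm across, 160 mm high. Leave alone.
- mould: The same mould half as mould_c; origin at the centre of its underside, 20 mm below that point.
Mind the look-alikes: they are no part of the job. Leave any pink or turquoise look-alike of the mould alone.

How it is judged:
By the outcome, as a careful person would: the job done as asked, in the order asked, and still so for the second after the job is handed in, with the robot touching nothing.
It also fails if it takes over 69 s, if anything falls off the work surface, if the arm or the gripper's body presses on something with over 40 N, if the wrist force passes 120 N, or if a joint passes its speed limit or range.

ROBOT

A 6-joint arm with a two-finger parallel gripper is mounted at the origin on the work surface. World frame = base frame: x ahead of the robot, y to its left, z up, the work surface at z = 0. Lengths are in mm, angles in rad, forces in N, time in s.
With the tool pointing down it reaches from about 275 to 1000 mm from the base axis. Payload 8.4 kg.
Tool frame: the origin (TCP) lies at the very end of the fingers, on their centre line; the grasp point (between the pads) lies 19 mm behind it; z points along the fingers, x is the direction in which the jaws open and shut, and the axes are right-handed (so a half turn about z gives the same grasp; the last joint's range is limited). The gripper opens to 85 mm and grips with 20 to 120 N. Pads are 22 mm wide; open, the fingers measure 114 mm over their backs; the gripper's body (76 mm by 85 mm) begins 54 mm behind the grasp point. The pads swing forward as they close: fully open they stand 13 mm farther back than shut.
Start: joints at [1.181, 0.353, 1.633, -0, 1.155, -0.002], TCP at [236.344, 578.593, 231.281] pointing down, gripper open.
Joint ranges: [-2.63, 2.63], [-0.92, 2.1], [0.06, 2.66], [-1.3, 4.44], [0, 2.69], [-3.02, 3.02]. Speed limits (rad/s): [2.22, 2.22, 2.79, 3.14, 3.14, 3.14].

INTERFACE

Orientations are given as [roll, pitch, yaw] about the fixed x, y, z axes, in that order (R = Rz(yaw) Ry(pitch) Rx(roll)).
In Python, from rig import r gives the robot as it stands.
- The arm moves only by the tool arm_command, never from a script. Its argument "targets" is a list of rows, each a list of 6 numbers: the shift along the tool's x, y, z in m, then the turn, a rotation vector about the tool's x, y, z in rad. A call has 1 to 20 rows; each row shifts and turns the commanded pose from where the row before left it, along the tool's axes as they then stand; what a row does not reach is not made up. A row lasts 1/12 s, in which the tool goes at most 41.7 mm and 7.16 degrees, less where a joint would pass 70% of its speed; a pose out of reach is approached as far as the arm can. A call is refused whole if a number of a shift passes 0.0417 or a number of a turn 0.125, either way. A call with a gripper value outside its range is refused whole. "fingers" is the finger opening in m, from 0 to 0.0854, set as the call begins (left out, the last holds). The fingers move at their own pace and stop on an object; "squeeze" is the grip in N (left out, the last holds). Time passes only in rows, so rows that do not move let the fingers close. It gives the time, the measured TCP pose, the force and the opening at its end, in the units of the state.
- r.sense(): the state, without advancing time (a new reading comes with each control period).
- r.grab_frame(name): name is "side" or "top" or "wrist"; returns a dict with "image" (480x640x3 uint8, blue, green, red), "fx", "fy", "cx", "cy" (pixels), "k1" (the pictures are not rectified: a ray, as slopes to the right and down, at radius r is drawn at 1 + k1 r^2 times it, then the intrinsics apply), "xyz" and "orientation" of the camera in the world. Camera axes: x right, y down, z forward; pixel columns grow to the right and rows downward; lengths in mm; the calibration is good to about 2 mm. A picture is of the moment at which its call begins. There is no depth.
- r.sign_off(): hands the job in, once; it reports no verdict.
The state is a dict: "clock": time; "qpos": joint angles; "qvel": joint speeds; "joint_efforts": joint torques, N m; "eef_pos": TCP position; "tcp_rot": TCP orientation; "contact_force": force on the tool from outside, world axes, zero at the start; "wrist_torque": the same for the moment, N m; "opening": opening from 0.0 (shut) to 1.0 (fully open).
Only numpy, scipy, OpenCV 4.12 (cv2) and the standard library are available. Lean on these libraries where they do the work, as an engineer would, in place of code of your own. Each camera call takes 0.05 s, during which the arm holds its last target.

## Working session

There is one attempt and no reset: what is moved stays moved. The work goes in short steps, Python scripts to look and compute and a tool call to move; the robot and the scene stay as the last step left them, time stands still between calls to the robot, and variables do not carry over. Pictures are saved under pics/ and viewed, and the job is handed in when it is done.

Besides the shell and the picture viewer there is one more tool, called after ">>>" in YAML: its name, and indented under it one key for each argument. arm_command: Moves the arm, as the interface text tells. Its arguments: {"type":"object","properties":{"targets":{"type":"array"},"fingers":{"type":"number"},"squeeze":{"type":"number"}},"required":["targets"]}

```bash
ls; mkdir -p pics; python3 - <<'E'
from rig import r
import cv2
s=r.sense(); print(s)
for n in ("side","top","wrist"):
    f=r.grab_frame(n); cv2.imwrite(f"pics/{n}0.png",f["image"]); print(n,{k:v for k,v in f.items() if k!="image"})
E
```

```text
pics
{'clock': 0.0, 'qpos': array([ 1.18057866e+00,  3.53630613e-01,  1.63413124e+00, -4.40654894e-06,
        1.15519371e+00, -2.42762096e-03]), 'qvel': array([-0.00016678,  0.00205994,  0.00065403, -0.00047402,  0.00079517,
        0.00042293]), 'joint_efforts': array([-2.83337533e-03, -6.05227804e+01, -3.42066443e+01,  7.06062963e-06,
        9.32101335e-03,  8.14049116e-06]), 'eef_pos': array([236.17769434, 578.14904617, 230.57386799]), 'tcp_rot': array([3.14159193e+00, 1.36291845e-03, 1.18300806e+00]), 'contact_force': array([-0.07418458,  0.39990559, -0.0784445 ]), 'wrist_torque': array([-0.0480169 , -0.01685157,  0.02845542]), 'opening': 0.9986971842606015}
side {'fx': 590.1503104952798, 'fy': 590.1503104952798, 'cx': 324.10072210003136, 'cy': 238.9505032115558, 'k1': 0.04114369408501596, 'xyz': array([ -54.7065931 , -701.22346709,  986.8576108 ]), 'orientation': array([-2.30384759, -0.00976126, -0.75496728])}
top {'fx': 539.5203218566554, 'fy': 539.5203218566554, 'cx': 324.02842867910107, 'cy': 237.63357977168806, 'k1': 0.030535006600984103, 'xyz': array([ 4.51736894e+02, -5.25059552e-01,  1.32236592e+03]), 'orientation': array([-3.02167626,  0.00700866, -1.57097031])}
wrist {'fx': 350.0822285995457, 'fy': 350.0822285995457, 'cx': 322.1945466210313, 'cy': 238.5608346570391, 'k1': -0.03210879707072949, 'xyz': array([163.76482821, 608.67181102, 372.85106391]), 'orientation': array([2.83208303e+00, 8.86078677e-04, 1.18276851e+00])}
```

View pics/top0.png

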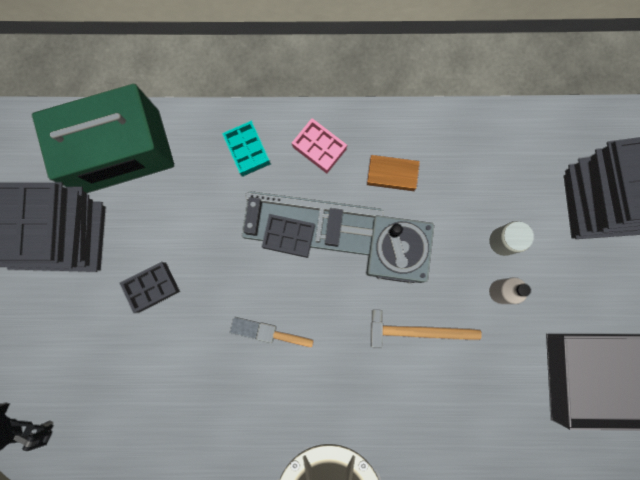

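View pics/side0.png

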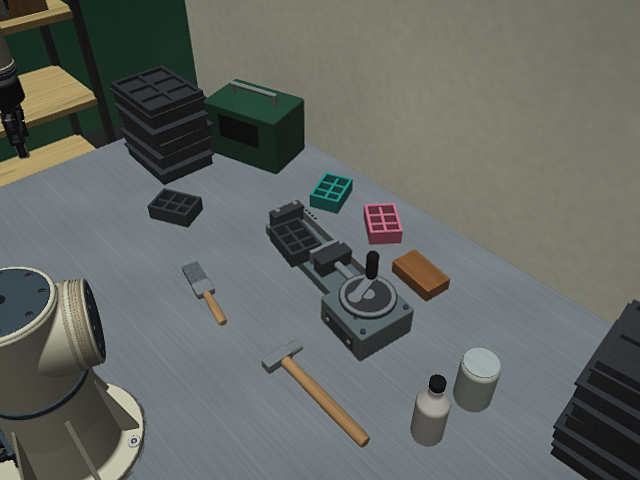

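```bash
cat > h.py <<'E'
import numpy as np, cv2
from scipy.spatial.transform import Rotation as R
from rig import r
def cam(f):
    K=np.array([[f["fx"],0,f["cx"]],[0,f["fy"],f["cy"]],[0,0,1]]); D=np.array([f["k1"],0,0,0,0.])
    Rc=R.from_euler("xyz",f["orientation"]).as_matrix(); return K,D,Rc,np.array(f["xyz"])
def p2w(f,uv,z):
    K,D,Rc,t=cam(f); n=cv2.undistortPoints(np.array(uv,float).reshape(-1,1,2),K,D).reshape(-1,2)
    d=np.c_[n,np.ones(len(n))]@Rc.T
    z=np.broadcast_to(z,len(n)); return t+d*((z-t[2])/d[:,2])[:,None]
def w2p(f,P):
    K,D,Rc,t=cam(f); P=np.atleast_2d(np.array(P,float))
    return cv2.projectPoints(P,cv2.Rodrigues(Rc.T)[0],-Rc.T@t,K,D)[0].reshape(-1,2)
def tri(fs,uvs):
    A=[];b=[]
    for f,uv in zip(fs,uvs):
        K,D,Rc,t=cam(f); n=cv2.undistortPoints(np.array([[uv]],float),K,D).ravel(); d=Rc@[n[0],n[1],1]; d/=np.linalg.norm(d)
        M=np.eye(3)-np.outer(d,d); A.append(M); b.append(M@t)
    return np.linalg.lstsq(np.vstack(A),np.hstack(b),rcond=None)[0]
def crop(f,x0,y0,x1,y1,s,name):
    cv2.imwrite("pics/"+name,cv2.resize(f["image"][y0:y1,x0:x1],None,fx=s,fy=s,interpolation=cv2.INTER_CUBIC))
def C2w(c,th,P):
    P=np.atleast_2d(np.array(P,float)); q=np.zeros_like(P); 
    q[:,0]=c[0]+np.cos(th)*P[:,0]-np.sin(th)*P[:,1]; q[:,1]=c[1]+np.sin(th)*P[:,0]+np.cos(th)*P[:,1]; q[:,2]=P[:,2]; return q
E
python3 - <<'E'
from h import *
f=r.grab_frame("top"); crop(f,235,180,445,290,3.8,"topc.png")
f=r.grab_frame("side"); crop(f,255,190,425,370,3.3,"sidec.png")
E
```

```text
(no output)
```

View pics/topc.png

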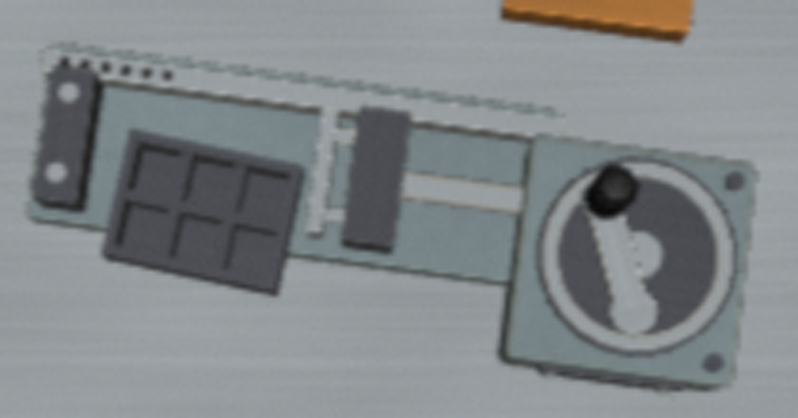

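View pics/sidec.png

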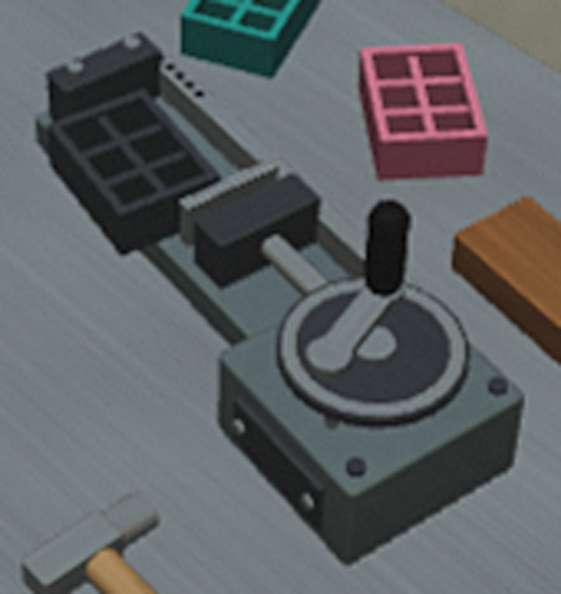

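```bash
python3 - <<'E'
from h import *
from scipy.optimize import least_squares
f=r.grab_frame("top"); g=r.grab_frame("side")
T=lambda a:np.array(a,float)/3.8+[235,180]-0.37
S=lambda a:np.array(a,float)/3.3+[255,190]-0.35
w=p2w(f,T([[637,257]]),102); print("wheel top",w)
print("wheel side",p2w(g,S([[374,347]]),102))
h=p2w(f,T([[533,133],[757,162],[735,387],[503,358]]),75); print("housing",h, h.mean(0))
d=lambda a,b:np.arctan2(*(b-a)[[1,0]])
print("th",d(h[2],h[1]),d(h[3],h[0]),d(h[1],h[0])-np.pi/2,d(h[2],h[3])-np.pi/2)
m=p2w(f,T([[132,131],[302,165],[277,294],[104,257]]),70); print("mould",m,m.mean(0))
print([np.linalg.norm(m[i]-m[(i+1)%4]) for i in range(4)], d(m[2],m[1]),d(m[3],m[0]),d(m[1],m[0])-np.pi/2,d(m[2],m[3])-np.pi/2)
print("pivot",p2w(f,T([[632,317]]),114),"knobtop",p2w(f,T([[615,184]]),181),p2w(g,S([[389,215]]),181))
# fit clamp pose w/ known points
obj=np.array([[0,0,102],[70,70,75],[70,-70,75],[-70,-70,75],[-70,70,75]]); uv=T([[637,257],[533,133],[757,162],[735,387],[503,358]])
uvs=S([[374,347]])
def res(p):
    return np.r_[(w2p(f,C2w(p[:2],p[2],obj))-uv).ravel(),(w2p(g,C2w(p[:2],p[2],obj[:1]))-uvs).ravel()]
o=least_squares(res,[w[0][0],w[0][1],-.12]); print(o.x,o.fun)
E
```

```text
wheel top [[ 576.59797695 -169.56226611  102.        ]]
wheel side [[ 574.49856501 -175.02870951  102.        ]]
housing [[ 656.10387075 -110.76640488   75.        ]
 [ 637.86463167 -247.73011327   75.        ]
 [ 500.238813   -231.05462009   75.        ]
 [ 517.77008394  -90.97318921   75.        ]] [ 577.99434984 -170.13108186   75.        ]
th -0.12057766523544773 -0.1421184049865522 -0.1323894848185696 -0.12450324540599866
mould [[658.50159233 136.74387471  70.        ]
 [637.12675115  31.50400856  70.        ]
 [557.26962597  46.661955    70.        ]
 [580.15834328 153.01283391  70.        ]] [608.26407818  91.98066805  70.        ]
[np.float64(107.38860862207375), np.float64(81.28298581213173), np.float64(108.78604149292781), np.float64(80.0146468143271)] -0.18758176933242313 -0.2047524266156877 -0.20038024200613336 -0.21198536224715148
pivot [[ 539.83497588 -164.32834861  114.        ]] knobtop [[ 609.69254958 -147.02285629  181.        ]] [[ 602.81927986 -154.06414623  181.        ]]
[ 5.77429560e+02 -1.70737815e+02 -1.29896613e-01] [ 0.51259546 -0.36489894 -0.15817237  0.08339242  0.64077462  0.03807317
  0.02500825  0.56116854  0.56120291  0.29640812 -0.53632477 -1.86945157]
```

```bash
cat >> h.py <<'E'
def overlay(f,c,th,segs,box,s,name):
    x0,y0,x1,y1=box; im=cv2.resize(f["image"][y0:y1,x0:x1],None,fx=s,fy=s,interpolation=cv2.INTER_CUBIC)
    for P,col in segs:
        q=(w2p(f,C2w(c,th,P))-[x0,y0]+.5)*s
        cv2.polylines(im,[np.round(q*8).astype(int).reshape(-1,1,2)],False,col,1,cv2.LINE_AA,3)
    cv2.imwrite("pics/"+name,im)
def circ(x,y,rad,z): return np.array([[x+rad*np.cos(a),y+rad*np.sin(a),z] for a in np.linspace(0,6.2832,60)])
def rect(x0,x1,y0,y1,z): return np.array([[x0,y0,z],[x1,y0,z],[x1,y1,z],[x0,y1,z],[x0,y0,z]])
CL=[(rect(-70,70,-70,70,75),(0,0,255)),(rect(-70,70,-70,70,0),(0,0,120)),(circ(0,0,60,102),(0,255,0)),(rect(-20,70,50,380,30),(255,0,0)),(np.array([[70,70,58],[70,380,58.]]),(0,255,255)),(rect(-9,69,180,200,73),(255,0,255))]
E
python3 - <<'E'
from h import *
f=r.grab_frame("top"); g=r.grab_frame("side")
c=[577.4,-170.7];th=-.13
overlay(f,c,th,CL,(235,180,445,290),3.8,"ov1.png"); overlay(g,c,th,CL,(255,190,425,370),3.3,"ov2.png")
E
```

```text
(no output)
```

View pics/ov1.png

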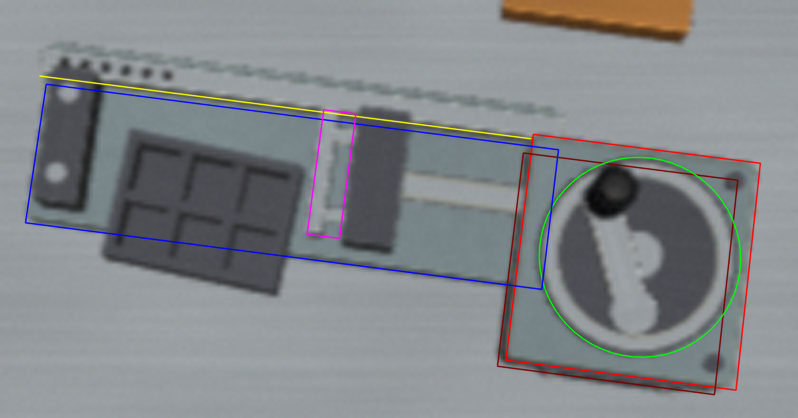

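View pics/ov2.png

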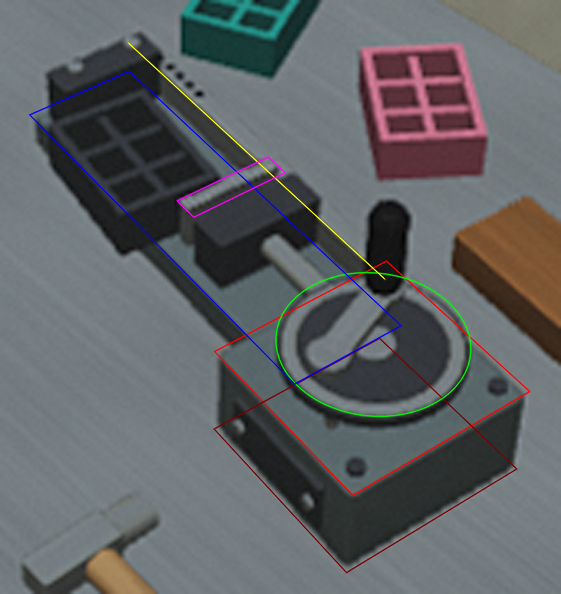

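```bash
cat >> h.py <<'E'
c0=[577.,-171.];th0=-.129
def w2C(P,c=c0,th=th0):
    P=np.atleast_2d(P).astype(float); d=P[:,:2]-c; return np.c_[np.cos(th)*d[:,0]+np.sin(th)*d[:,1],-np.sin(th)*d[:,0]+np.cos(th)*d[:,1],P[:,2]]
def to_clamp(x,y,z,yaw):
    "shift in the tool frame and turn to reach a clamp point with the given world yaw"
    s=r.sense(); Rm=R.from_euler("xyz",s["tcp_rot"]).as_matrix(); p=C2w(c0,th0,[[x,y,z]])[0]
    sh=Rm.T@(p-s["eef_pos"]); tz=(Rm.T@R.from_euler("xyz",[np.pi,0,yaw]).as_matrix()); rv=R.from_matrix(tz).as_rotvec()
    print("now clamp",w2C(s["eef_pos"]).round(1),"yaw",s["tcp_rot"][2].round(3),"q6",s["qpos"][5].round(2),"F",s["contact_force"].round(1),"shift mm",sh.round(1),"turn",rv.round(3),"t",round(s["clock"],2))
E
python3 - <<'E'
from h import *
f=r.grab_frame("top")
T=lambda a:np.array(a,float)/3.8+[235,180]-0.37
print("mould",w2C(p2w(f,T([[132,131],[302,165],[277,294],[104,257]]),70)))
print("endblock top edge",w2C(p2w(f,T([[98,80],[80,208]]),75)), "far edge",w2C(p2w(f,T([[50,70],[33,203]]),75)))
print("pad",w2C(p2w(f,T([[325,107],[308,235]]),73)))
print("knob",w2C(p2w(f,T([[615,184]]),181)),"pivot",w2C(p2w(f,T([[632,317]]),114)))
to_clamp(-85,265,110,th0+np.pi/2)
E
```

```text
mould [[ 41.23545186 315.67141062  70.        ]
 [ 33.57653473 208.5562658   70.        ]
 [-47.56701653 213.31524384  70.        ]
 [-38.54972549 321.72691888  70.        ]]
endblock top edge [[ 69.40691462 340.33956859  75.        ]
 [-10.94695805 339.9525538   75.        ]] far edge [[ 71.83289066 370.67094754  75.        ]
 [-11.56670914 368.99955419  75.        ]]
pad [[ 70.86111146 199.05483202  73.        ]
 [ -9.39904913 199.10444344  73.        ]]
knob [[ 29.33642814  27.98357023 181.        ]] pivot [[-37.71447915   1.83521464 114.        ]]
now clamp [[-434.3  699.5  231.3]] yaw 1.183 q6 -0.0 F [-0.1  0.1 -0.5] shift mm [-330.6  448.8  121.3] turn [-0.     0.    -0.259] t 0.5
```

>>> arm_command:
  targets:
    - [-0.0165, 0.0224, 0.005, 0, 0, 0]
    - [-0.0165, 0.0224, 0.005, 0, 0, 0]
    - [-0.0165, 0.0224, 0.005, 0, 0, 0]
    - [-0.0165, 0.0224, 0.005, 0, 0, 0]
    - [-0.0165, 0.0224, 0.005, 0, 0, 0]
    - [-0.0165, 0.0224, 0.005, 0, 0, 0]
    - [-0.0165, 0.0224, 0.005, 0, 0, 0]
    - [-0.0165, 0.0224, 0.005, 0, 0, 0]
    - [-0.0165, 0.0224, 0.005, 0, 0, 0]
    - [-0.0165, 0.0224, 0.005, 0, 0, 0]
    - [-0.0165, 0.0224, 0.005, 0, 0, 0]
    - [-0.0165, 0.0224, 0.005, 0, 0, 0]
    - [-0.0165, 0.0224, 0.005, 0, 0, 0]
    - [-0.0165, 0.0224, 0.005, 0, 0, 0]
    - [-0.0165, 0.0224, 0.005, 0, 0, 0]
    - [-0.0165, 0.0224, 0.005, 0, 0, 0]
    - [-0.0165, 0.0224, 0.005, 0, 0, 0]
    - [-0.0165, 0.0224, 0.005, 0, 0, 0]
    - [-0.0165, 0.0224, 0.005, 0, 0, 0]
    - [-0.0165, 0.0224, 0.005, 0, 0, 0]
  fingers: 0.06

```text
clock: 2.17
eef_pos: [527.0, 102.4, 131.2]
tcp_rot: [3.141, -0.0, 1.183]
contact_force: [1.1, 0.7, 0.4]
opening: 0.702
```

>>> arm_command:
  targets:
    - [0, 0, 0, 0, 0, -0.0865]
    - [0, 0, 0, 0, 0, -0.0865]
    - [0, 0, 0, 0, 0, -0.0865]
    - [0, 0, 0, 0, 0, 0]
    - [0, 0, 0, 0, 0, 0]

```text
clock: 2.58
eef_pos: [526.4, 103.7, 131.3]
tcp_rot: [3.141, -0.0, 1.44]
contact_force: [0.4, 0.9, 0.7]
opening: 0.703
```

```bash
python3 - <<'E'
from h import *
to_clamp(-85,265,38,th0+np.pi/2); print(r.sense()["opening"])
f=r.grab_frame("wrist"); overlay(f,c0,th0,CL,(0,0,640,480),1.25,"w1.png")
E
```

```text
now clamp [[-85.6 265.9 131.3]] yaw 1.44 q6 -1.25 F [0.4 0.9 0.7] shift mm [-0.9  0.5 93.3] turn [ 0.    -0.    -0.002] t 2.58
0.703175797839303
```

View pics/w1.png

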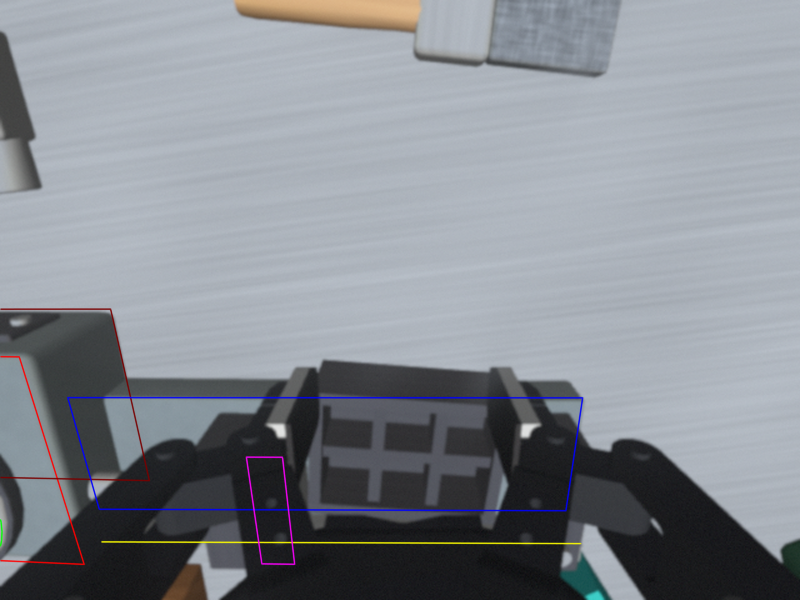

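>>> arm_command:
  targets:
    - [0, 0, 0.024, 0, 0, 0]
    - [0, 0, 0.024, 0, 0, 0]
    - [0, 0, 0.024, 0, 0, 0]
    - [0, 0, 0.023, 0, 0, 0]
    - [0, 0, 0, 0, 0, -0.002]
    - [0, 0.008, 0, 0, 0, 0]
    - [0, 0.008, 0, 0, 0, 0]
    - [0, 0.008, 0, 0, 0, 0]
    - [0, 0.006, 0, 0, 0, 0]
    - [0, 0.006, 0, 0, 0, 0]
    - [0, 0.006, 0, 0, 0, 0]
    - [0, 0.005, 0, 0, 0, 0]
    - [0, 0.005, 0, 0, 0, 0]

```text
clock: 3.72
eef_pos: [578.0, 97.1, 36.4]
tcp_rot: [-3.141, 0.0, 1.444]
contact_force: [-4.3, 1.0, 2.1]
opening: 0.7
```

```bash
python3 - <<'E'
from h import *
to_clamp(-21,265,36,th0+np.pi/2)
f=r.grab_frame("side"); crop(f,255,190,425,370,3.3,"s2.png")
E
```

```text
now clamp [[-33.5 266.   36.4]] yaw 1.444 q6 -1.28 F [-4.3  1.   2.1] shift mm [-1.  12.5  0.4] turn [-0.001  0.     0.003] t 3.72
```

View pics/s2.png

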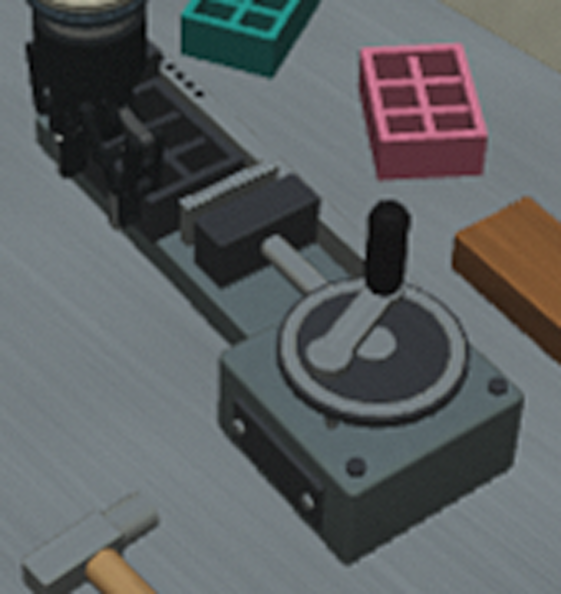

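Mould is sliding (4 N). Push on in small steps to contact with the rail.

>>> arm_command:
  targets:
    - [0, 0.003, 0, 0, 0, 0]
    - [0, 0.003, 0, 0, 0, 0]
    - [0, 0.002, 0, 0, 0, 0]
    - [0, 0.002, 0, 0, 0, 0]

```text
clock: 4.1
eef_pos: [587.8, 95.9, 36.2]
tcp_rot: [-3.141, 0.0, 1.445]
contact_force: [-3.5, 1.1, 2.5]
opening: 0.701
```

>>> arm_command:
  targets:
    - [0, 0.001, 0, 0, 0, 0]
    - [0, 0.001, 0, 0, 0, 0]

```text
clock: 4.27
eef_pos: [589.8, 95.6, 36.2]
tcp_rot: [-3.141, 0.0, 1.445]
contact_force: [-3.9, 0.0, 0.9]
opening: 0.703
```

>>> arm_command:
  targets:
    - [0, 0.001, 0, 0, 0, 0]
    - [0, 0.001, 0, 0, 0, 0]

```text
clock: 4.43
eef_pos: [591.8, 95.3, 36.2]
tcp_rot: [-3.142, 0.0, 1.445]
contact_force: [-2.8, -0.1, -0.6]
opening: 0.705
```

>>> arm_command:
  targets:
    - [0, 0.001, 0, 0, 0, 0]
    - [0, 0.001, 0, 0, 0, 0]

```text
clock: 4.6
eef_pos: [592.4, 95.3, 36.2]
tcp_rot: [-3.139, 0.0, 1.444]
contact_force: [-11.9, 3.5, 8.2]
opening: 0.703
```

>>> arm_command:
  targets:
    - [0, 0.001, 0, 0, 0, 0]
    - [0, 0.001, 0, 0, 0, 0]

```text
clock: 4.77
eef_pos: [592.3, 95.2, 36.0]
tcp_rot: [-3.135, 0.001, 1.444]
contact_force: [-18.6, 5.0, 11.4]
opening: 0.701
```

```bash
python3 - <<'E'
from h import *
to_clamp(-21,265,36,th0+np.pi/2); print(r.sense()["wrist_torque"])
f=r.grab_frame("top"); crop(f,235,180,445,290,3.8,"t3.png")
E
```

```text
now clamp [[-19. 266.  36.]] yaw 1.444 q6 -1.29 F [-18.6   5.   11.4] shift mm [-1. -2.  0.] turn [-0.007  0.001  0.002] t 4.77
[ 0.65134429  2.57132725 -0.09282017]
```

View pics/t3.png

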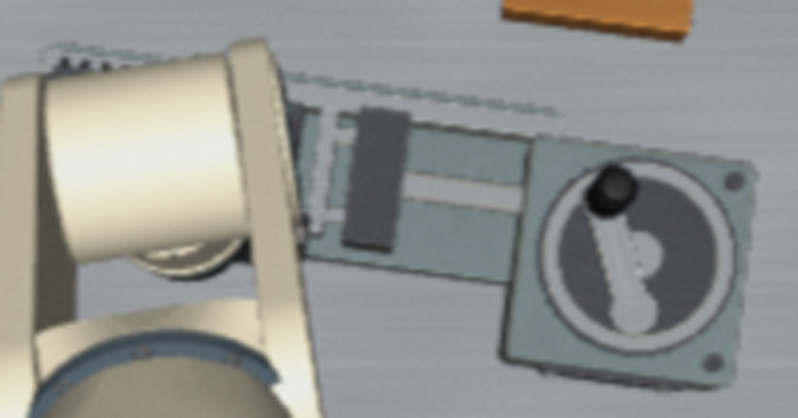

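>>> arm_command:
  targets:
    - [0, -0.004, 0, 0, 0, 0]
    - [0, -0.01, 0, 0, 0, 0]
    - [0, -0.02, 0, 0, 0, 0]
    - [0, 0, -0.025, 0, 0, 0]
    - [0, 0, -0.04, 0, 0, 0]
    - [0, 0, -0.04, 0, 0, 0]
    - [-0.04, 0, -0.03, 0, 0, 0]
    - [-0.04, 0, 0, 0, 0, 0]
    - [-0.04, 0, 0, 0, 0, 0]
    - [-0.04, 0, 0, 0, 0, 0]
    - [0, 0, 0, 0, 0, 0]

```text
clock: 5.73
eef_pos: [542.1, -58.6, 166.9]
tcp_rot: [3.139, 0.002, 1.441]
contact_force: [0.9, 0.3, 0.2]
opening: 0.705
```

```bash
python3 - <<'E'
from h import *
to_clamp(30,29,190,th0+np.pi/2)
f=r.grab_frame("top"); 
m=(rect(-10,70,210,320,70),(0,0,255))
overlay(f,c0,th0,[m]+CL[4:5],(235,180,445,290),3.8,"t4.png")
f=r.grab_frame("side"); crop(f,255,190,425,370,3.3,"s4.png")
E
```

```text
now clamp [[-49.1 107.  166.9]] yaw 1.441 q6 -1.55 F [0.9 0.3 0.2] shift mm [-78.   79.1 -22.7] turn [ 0.002  0.002 -0.   ] t 5.73
```

View pics/t4.png

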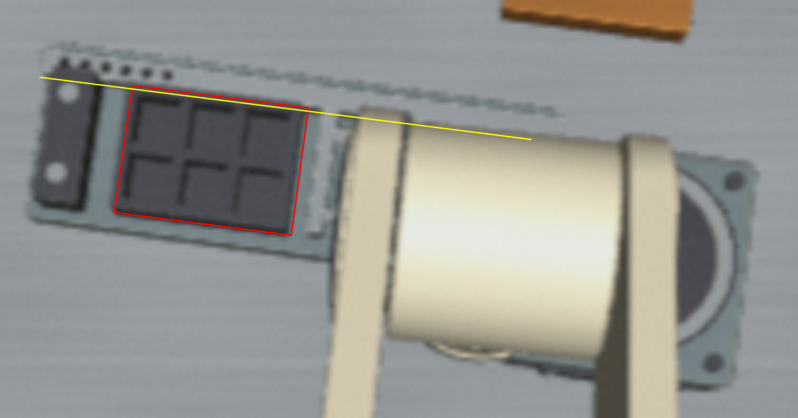

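View pics/s4.png

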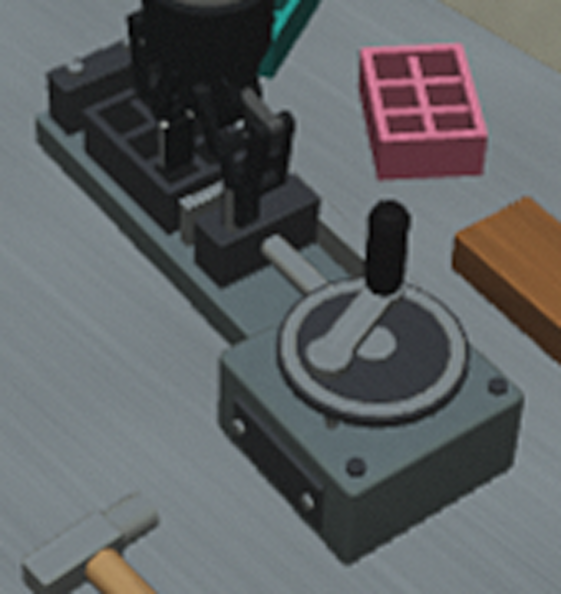

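>>> arm_command:
  targets:
    - [0, 0, -0.0025, 0, 0, 0.124]
    - [0, 0, -0.0025, 0, 0, 0.124]
    - [0, 0, -0.0025, 0, 0, 0.124]
    - [0, 0, -0.0025, 0, 0, 0.124]
    - [0, 0, -0.0025, 0, 0, 0.124]
    - [0, 0, -0.0025, 0, 0, 0.124]
    - [0, 0, -0.0025, 0, 0, 0.124]
    - [0, 0, -0.0025, 0, 0, 0.124]
    - [0, 0, -0.0025, 0, 0, 0.124]
    - [0, 0, -0.0025, 0, 0, 0.124]
    - [0, 0, -0.0025, 0, 0, 0.124]
    - [0, 0, -0.0025, 0, 0, 0.124]
    - [0, 0, -0.0025, 0, 0, 0.124]
    - [0, 0, -0.0025, 0, 0, 0.124]
    - [0, 0, -0.0025, 0, 0, 0.124]
    - [0, 0, -0.0025, 0, 0, 0.124]
    - [0, 0, -0.0025, 0, 0, 0.124]
    - [0, 0, -0.0025, 0, 0, 0.124]
    - [0, 0, -0.0025, 0, 0, 0.124]
    - [0, 0, -0.0025, 0, 0, 0.124]

```text
clock: 7.5
eef_pos: [543.1, -51.4, 216.3]
tcp_rot: [-3.141, -0.0, -1.04]
contact_force: [-0.5, 0.0, -0.4]
opening: 0.709
```

>>> arm_command:
  targets:
    - [0, 0, 0, 0, 0, 0.124]
    - [0, 0, 0, 0, 0, 0.124]
    - [0, 0, 0, 0, 0, 0]

```text
clock: 7.75
eef_pos: [543.0, -51.5, 216.3]
tcp_rot: [-3.141, -0.0, -1.288]
contact_force: [0.1, 0.1, -0.1]
opening: 0.703
```

```bash
python3 - <<'E'
from h import *
to_clamp(27.4,27.1,217,.41+np.pi/2+th0-np.pi)
E
```

```text
now clamp [[-49.  114.1 216.3]] yaw -1.288 q6 1.19 F [ 0.1  0.1 -0.1] shift mm [110.4 -35.2  -0.7] turn [-0.001 -0.     0.002] t 7.75
```

>>> arm_command:
  targets:
    - [0.022, -0.007, 0, 0, 0, 0]
    - [0.022, -0.007, 0, 0, 0, 0]
    - [0.022, -0.007, 0, 0, 0, 0]
    - [0.022, -0.007, 0, 0, 0, 0]
    - [0.022, -0.007, 0, 0, 0, 0]
    - [0, 0, 0, 0, 0, 0]
    - [0, 0, 0, 0, 0, 0]

```text
clock: 8.33
eef_pos: [607.9, -148.3, 215.8]
tcp_rot: [3.142, 0.0, -1.28]
contact_force: [-0.0, 0.1, 0.4]
opening: 0.705
```

```bash
python3 - <<'E'
from h import *
to_clamp(27.4,27.1,122,.41+np.pi/2+th0-np.pi)
f=r.grab_frame("wrist"); K=[(circ(27.4,27.1,13,181),(0,0,255)),(circ(27.4,27.1,13,114),(0,255,255))]
overlay(f,c0,th0,CL+K,(0,0,640,480),1.25,"w5.png")
f=r.grab_frame("side"); overlay(f,c0,th0,K,(255,190,425,370),3.3,"s5.png")
E
```

```text
now clamp [[ 27.7  26.5 215.8]] yaw -1.28 q6 1.04 F [-0.   0.1  0.4] shift mm [-0.6  0.1 93.8] turn [0.    0.    0.009] t 8.33
```

View pics/w5.png

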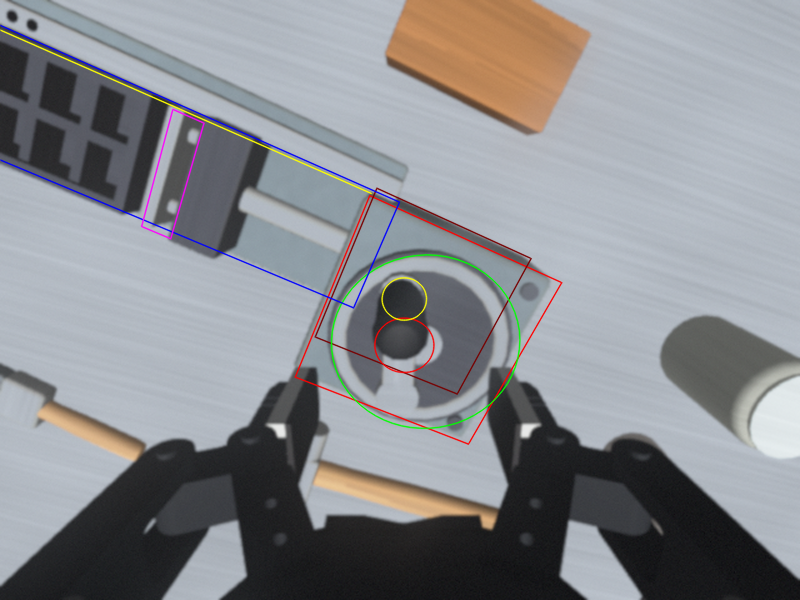

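View pics/s5.png

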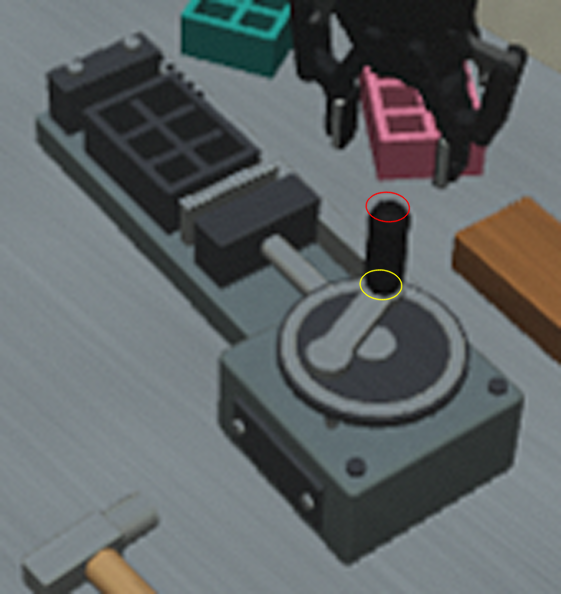

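>>> arm_command:
  targets:
    - [0, 0, 0.031, 0, 0, 0]
    - [0, 0, 0.031, 0, 0, 0]
    - [0, 0, 0.031, 0, 0, 0]
    - [0, 0, 0, 0, 0, 0]
    - [0, 0, 0, 0, 0, 0]

```text
clock: 8.85
eef_pos: [606.0, -147.3, 122.4]
tcp_rot: [3.139, 0.002, -1.282]
contact_force: [0.7, -0.2, -0.1]
opening: 0.7
```

>>> arm_command:
  targets:
    - [0, 0, 0, 0, 0, 0]
    - [0, 0, 0, 0, 0, 0]
    - [0, 0, 0, 0, 0, 0]
    - [0, 0, 0, 0, 0, 0]
    - [0, 0, 0, 0, 0, 0]
  fingers: 0.03
  squeeze: 20

```text
clock: 9.27
eef_pos: [607.9, -148.7, 124.3]
tcp_rot: [-3.14, -0.001, -1.283]
contact_force: [0.6, -1.1, 0.2]
opening: 0.348
```

```bash
sed -i 's/^c0=.*/c0=[578.,-170.5];th0=-.129/' h.py; python3 - <<'E'
from h import *
to_clamp(27.4,27.1,122,.41+np.pi/2+th0-np.pi)
f=r.grab_frame("wrist"); crop(f,200,150,520,390,2.5,"w6.png")
f=r.grab_frame("side"); crop(f,255,190,425,370,3.3,"s6.png")
E
```

```text
now clamp [[ 26.9  25.5 124.3]] yaw -1.283 q6 1.04 F [ 0.6 -1.1  0.2] shift mm [-1.2 -1.1  2.3] turn [-0.001 -0.001  0.006] t 9.27
```

View pics/w6.png

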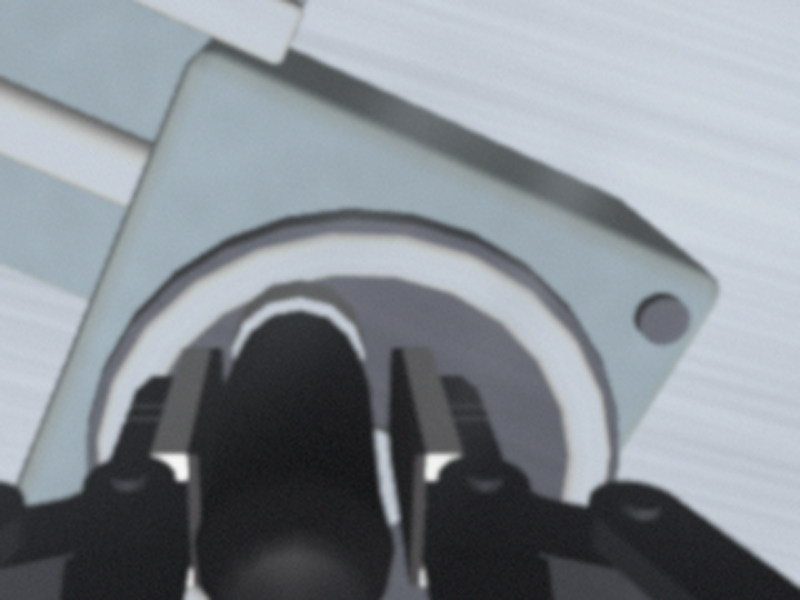

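View pics/s6.png

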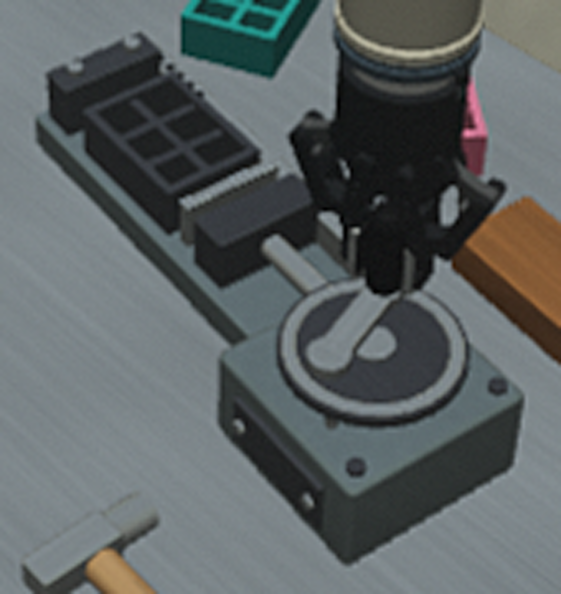

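>>> arm_command:
  targets:
    - [-0.0081, 0.0005, 0, 0, 0, -0.12]
    - [-0.0081, 0.0005, 0, 0, 0, -0.12]
    - [-0.0081, 0.0005, 0, 0, 0, -0.12]
    - [-0.0081, 0.0005, 0, 0, 0, -0.12]
    - [-0.0081, 0.0005, 0, 0, 0, -0.12]
    - [-0.0081, 0.0005, 0, 0, 0, -0.12]
    - [-0.0081, 0.0005, 0, 0, 0, -0.12]
    - [-0.0081, 0.0005, 0, 0, 0, -0.12]

```text
clock: 10.03
eef_pos: [564.8, -103.4, 123.8]
tcp_rot: [-3.141, -0.002, -0.317]
contact_force: [1.7, 1.4, 0.5]
opening: 0.357
```

```bash
python3 - <<'E'
from h import *
a=.41+.96
to_clamp(-35+68*np.cos(a),68*np.sin(a),122,a+np.pi/2+th0-np.pi)
f=r.grab_frame("wrist"); crop(f,200,150,520,390,2,"w7.png")
E
```

```text
now clamp [[-21.7  64.9 123.8]] yaw -0.317 q6 0.13 F [1.7 1.4 0.5] shift mm [-0.1 -1.8  1.8] turn [-0.001 -0.002  0.012] t 10.03
```

View pics/w7.png

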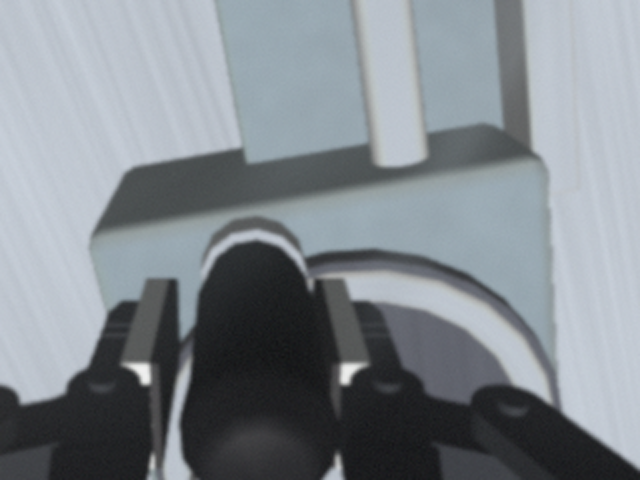

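>>> arm_command:
  targets:
    - [-0.0081, -0.0005, 0, 0, 0, -0.12]
    - [-0.0081, -0.0005, 0, 0, 0, -0.12]
    - [-0.0081, 0.0005, 0, 0, 0, -0.12]
    - [-0.0081, 0.0005, 0, 0, 0, -0.12]
    - [-0.0081, 0.0005, 0, 0, 0, -0.12]
    - [-0.0081, 0.0005, 0, 0, 0, -0.12]
    - [-0.0081, 0.0005, 0, 0, 0, -0.12]
    - [-0.0081, 0.0005, 0, 0, 0, -0.12]
    - [-0.0081, 0.0005, 0, 0, 0, -0.12]
    - [-0.0081, 0.0005, 0, 0, 0, -0.12]

```text
clock: 10.92
eef_pos: [492.2, -122.9, 123.8]
tcp_rot: [3.139, -0.002, 0.879]
contact_force: [7.4, 2.7, -2.0]
opening: 0.353
```

>>> arm_command:
  targets:
    - [-0.0055, 0.0002, 0, 0, 0, -0.08]
    - [-0.0055, 0.0002, 0, 0, 0, -0.08]
    - [-0.0055, 0.0002, 0, 0, 0, -0.08]

```text
clock: 11.17
eef_pos: [483.2, -136.6, 123.8]
tcp_rot: [3.14, -0.001, 1.117]
contact_force: [3.9, 1.9, -0.3]
opening: 0.351
```

```bash
python3 - <<'E'
from h import *
a=.41+.96+1.44
to_clamp(-35+68*np.cos(a),68*np.sin(a),122,a+np.pi/2+th0-np.pi)
f=r.grab_frame("wrist"); crop(f,200,150,520,390,2,"w8.png")
E
```

```text
now clamp [[-98.4  21.4 123.8]] yaw 1.117 q6 -1.4 F [ 3.9  1.9 -0.3] shift mm [ 0.4 -1.1  1.8] turn [ 0.002 -0.001  0.007] t 11.17
```

View pics/w8.png

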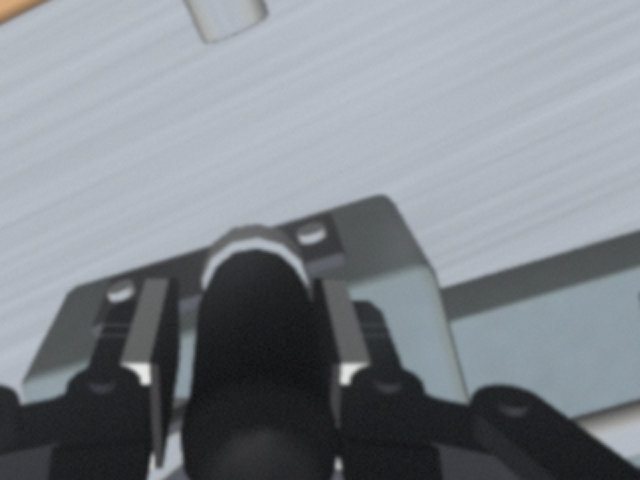

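>>> arm_command:
  targets:
    - [-0.0055, -0.0005, 0, 0, 0, -0.08]
    - [-0.0055, 0.0002, 0, 0, 0, -0.08]
    - [-0.0055, 0.0002, 0, 0, 0, -0.08]
    - [-0.0055, 0.0002, 0, 0, 0, -0.08]

```text
clock: 11.55
eef_pos: [475.1, -157.3, 123.4]
tcp_rot: [3.141, -0.0, 1.436]
contact_force: [2.0, 1.3, 0.1]
opening: 0.351
```

```bash
python3 - <<'E'
from h import *
a=np.pi
to_clamp(-35+68*np.cos(a),68*np.sin(a),122,a+np.pi/2+th0-np.pi)
f=r.grab_frame("wrist"); crop(f,200,150,520,390,2,"w9.png")
f=r.grab_frame("side"); crop(f,255,190,425,370,3.3,"s9.png")
E
```

```text
now clamp [[-103.8   -0.2  123.4]] yaw 1.436 q6 -1.76 F [2.  1.3 0.1] shift mm [0.2 0.8 1.4] turn [ 0.    -0.    -0.006] t 11.55
```

View pics/w9.png

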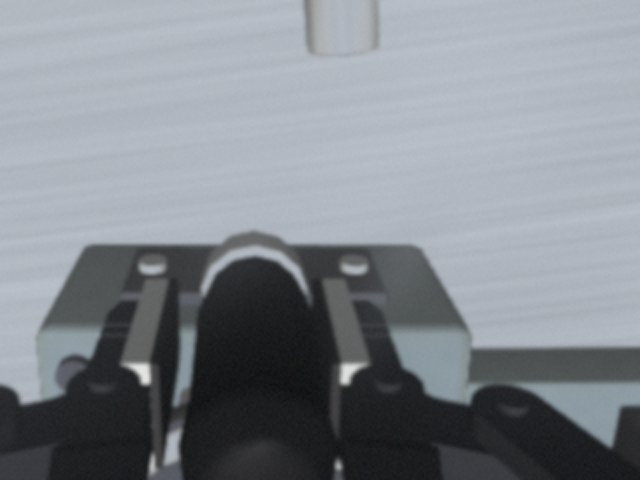

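View pics/s9.png

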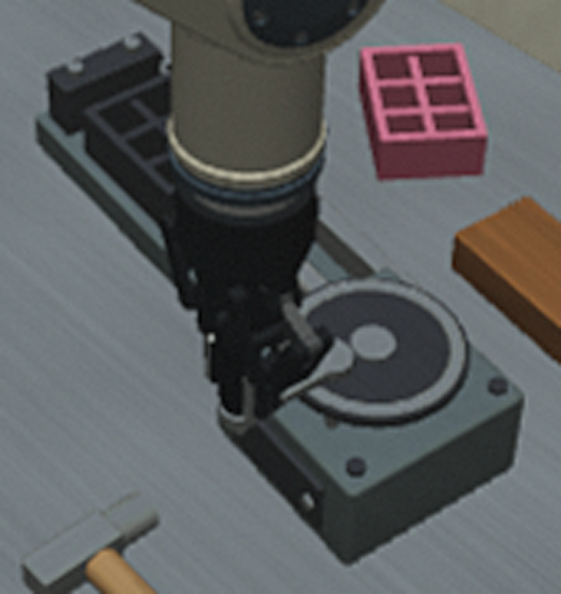

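>>> arm_command:
  targets:
    - [-0.0062, 0.0006, 0, 0, 0, -0.06]
    - [-0.0093, 0.0006, 0, 0, 0, -0.09]
    - [-0.0123, 0.0008, 0, 0, 0, -0.12]
    - [-0.0123, 0.0008, 0, 0, 0, -0.12]
    - [-0.0123, 0.0008, 0, 0, 0, -0.12]

```text
clock: 12.07
eef_pos: [481.7, -208.4, 123.2]
tcp_rot: [-3.141, -0.001, 1.946]
contact_force: [0.6, 3.4, -0.5]
opening: 0.352
```

```bash
python3 - <<'E'
from h import *
a=np.pi+.51
to_clamp(103*np.cos(a),103*np.sin(a),122,a+np.pi/2+th0-np.pi)
f=r.grab_frame("wrist"); crop(f,200,150,520,390,2,"w10.png")
f=r.grab_frame("side"); crop(f,255,190,425,370,3.3,"s10.png")
E
```

```text
now clamp [[-90.6 -49.9 123.2]] yaw 1.946 q6 -2.36 F [ 0.6  3.4 -0.5] shift mm [-0.6  0.5  1.2] turn [-0.    -0.001 -0.006] t 12.07
```

View pics/w10.png

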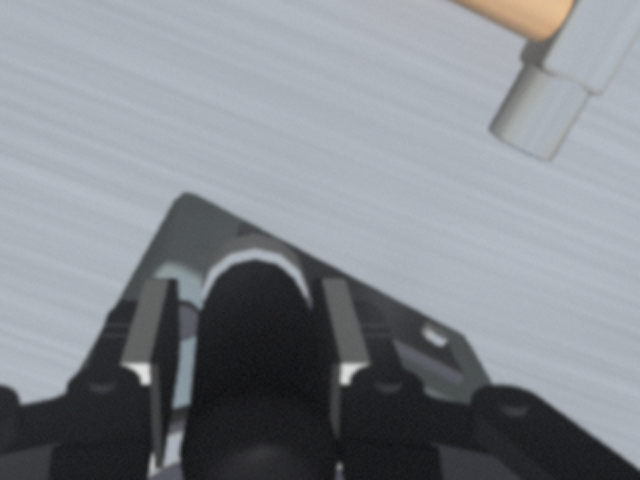

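View pics/s10.png

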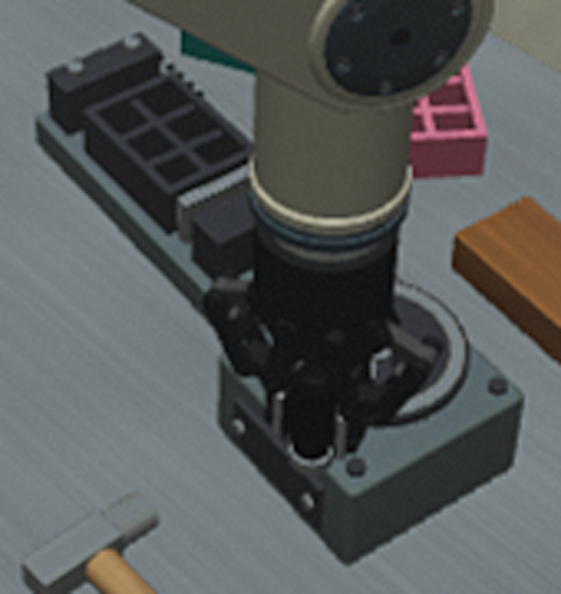

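>>> arm_command:
  targets:
    - [0, 0, 0, 0, 0, 0]
    - [0, 0, 0, 0, 0, 0]
    - [0, 0, 0, 0, 0, 0]
    - [0, 0, 0, 0, 0, 0.05]
    - [0, 0, 0, 0, 0, 0.12]
    - [0, 0, 0, 0, 0, 0.124]
    - [0, 0, 0, 0, 0, 0.124]
    - [0, 0, 0, 0, 0, 0.124]
    - [0, 0, 0, 0, 0, 0.124]
    - [0, 0, 0, 0, 0, 0.124]
    - [0, 0, 0, 0, 0, 0.124]
    - [0, 0, 0, 0, 0, 0.124]
    - [0, 0, 0, 0, 0, 0.124]
    - [0, 0, 0, 0, 0, 0.124]
    - [0, 0, 0, 0, 0, 0.124]
    - [0, 0, 0, 0, 0, 0.124]
    - [0, 0, 0, 0, 0, 0.124]
    - [0, 0, 0, 0, 0, 0.124]
    - [0, 0, 0, 0, 0, 0.124]
    - [0, 0, 0, 0, 0, 0.124]
  fingers: 0.075

```text
clock: 13.83
eef_pos: [481.7, -208.2, 123.3]
tcp_rot: [-3.142, 0.0, -0.092]
contact_force: [-0.2, -0.0, -0.1]
opening: 0.88
```

>>> arm_command:
  targets:
    - [0, 0, 0, 0, 0, 0.124]
    - [0, 0, 0, 0, 0, 0.124]
    - [0, 0, 0, 0, 0, 0.124]
    - [0, 0, 0, 0, 0, 0.124]
    - [0, 0, 0, 0, 0, 0.124]
    - [0, 0, 0, 0, 0, 0.124]
    - [0, 0, 0, 0, 0, 0.124]
    - [0, 0, 0, 0, 0, 0.124]
    - [0, 0, 0, 0, 0, 0.12]
    - [0, 0, 0, 0, 0, 0]

```text
clock: 14.67
eef_pos: [481.8, -208.2, 123.3]
tcp_rot: [3.141, 0.0, -1.203]
contact_force: [0.3, 0.6, 0.3]
opening: 0.874
```

```bash
python3 - <<'E'
from h import *
a=np.pi+.51
to_clamp(103*np.cos(a),103*np.sin(a),122,a+np.pi/2+th0-2*np.pi)
f=r.grab_frame("wrist"); crop(f,200,150,520,390,2,"w11.png")
E
```

```text
now clamp [[-90.6 -49.8 123.3]] yaw -1.203 q6 0.79 F [0.3 0.6 0.3] shift mm [ 0.8 -0.4  1.3] turn [ 0.     0.    -0.013] t 14.67
```

View pics/w11.png

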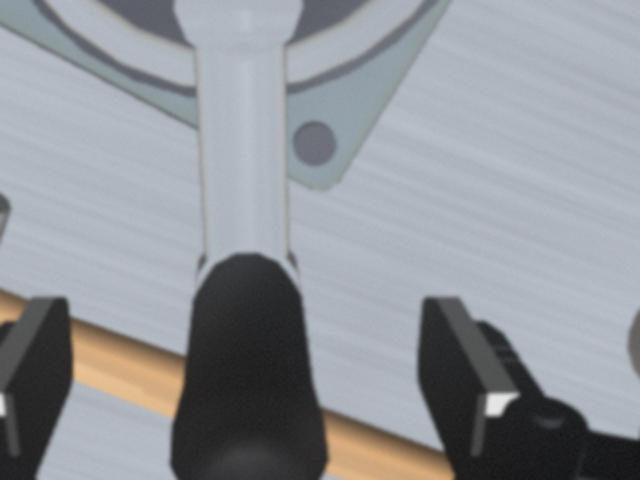

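>>> arm_command:
  targets:
    - [0, 0, 0, 0, 0, 0]
    - [0, 0, 0, 0, 0, 0]
    - [0, 0, 0, 0, 0, 0]
    - [0, 0, 0, 0, 0, 0]
    - [0.0062, -0.0003, 0, 0, 0, -0.06]
    - [0.0123, -0.0007, 0, 0, 0, -0.12]
    - [0.0123, -0.0007, 0, 0, 0, -0.12]
    - [0.0123, -0.0007, 0, 0, 0, -0.12]
    - [0.0123, -0.0007, 0, 0, 0, -0.12]
    - [0.0123, -0.0007, 0, 0, 0, -0.12]
    - [0.0123, -0.0007, 0, 0, 0, -0.12]
    - [0.0123, -0.0007, 0, 0, 0, -0.12]
    - [0.0123, -0.0007, 0, 0, 0, -0.12]
    - [0.0123, -0.0007, 0, 0, 0, -0.12]
  fingers: 0.03

```text
clock: 15.88
eef_pos: [571.1, -273.8, 122.8]
tcp_rot: [-3.141, 0.003, -0.049]
contact_force: [-3.1, 2.3, 1.0]
opening: 0.354
```

```bash
python3 - <<'E'
from h import *
a=np.pi+.51+1.14
to_clamp(103*np.cos(a),103*np.sin(a),122,a+np.pi/2+th0-2*np.pi)
f=r.grab_frame("wrist"); crop(f,200,150,520,390,2,"w12.png")
E
```

```text
now clamp [[   6.5 -103.4  122.8]] yaw -0.049 q6 -0.4 F [-3.1  2.3  1. ] shift mm [ 1.7 -0.5  0.8] turn [-0.001  0.003  0.001] t 15.88
```

View pics/w12.png

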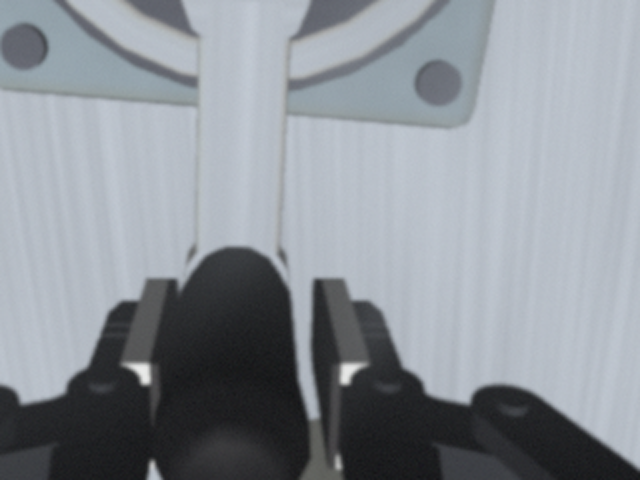

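>>> arm_command:
  targets:
    - [0.0123, -0.0007, 0, 0, 0, -0.12]
    - [0.0123, -0.0007, 0, 0, 0, -0.12]
    - [0.0123, -0.0007, 0, 0, 0, -0.12]
    - [0.0123, -0.0007, 0, 0, 0, -0.12]
    - [0.0123, -0.0007, 0, 0, 0, -0.12]
    - [0.0123, -0.0007, 0, 0, 0, -0.12]
    - [0.0123, -0.0007, 0, 0, 0, -0.12]
    - [0.0123, -0.0007, 0, 0, 0, -0.12]
    - [0.0123, -0.0007, 0, 0, 0, -0.12]
    - [0.0123, -0.0007, 0, 0, 0, -0.12]

```text
clock: 16.77
eef_pos: [671.4, -214.9, 123.1]
tcp_rot: [3.141, 0.001, 1.148]
contact_force: [0.6, -3.9, -1.8]
opening: 0.35
```

```bash
python3 - <<'E'
from h import *
a=np.pi+.51+2.34
to_clamp(103*np.cos(a),103*np.sin(a),122,a+np.pi/2+th0-2*np.pi)
f=r.grab_frame("wrist"); crop(f,200,150,520,390,1.5,"w13.png")
f=r.grab_frame("top"); crop(f,235,180,445,290,3.8,"t13.png")
E
```

```text
now clamp [[ 98.3 -32.  123.1]] yaw 1.148 q6 -1.46 F [ 0.6 -3.9 -1.8] shift mm [ 2.4 -0.4  1.1] turn [ 0.001  0.001 -0.002] t 16.77
```

View pics/w13.png

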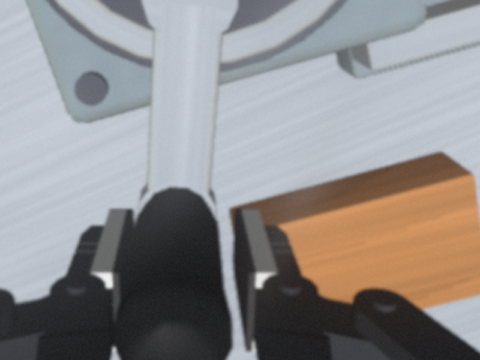

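View pics/t13.png

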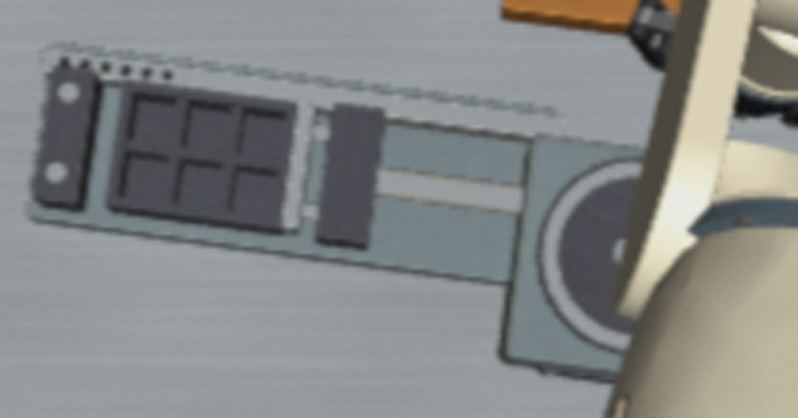

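>>> arm_command:
  targets:
    - [0.0123, -0.0007, 0, 0, 0, -0.12]
    - [0.0123, -0.0007, 0, 0, 0, -0.12]
    - [0.0123, -0.0007, 0, 0, 0, -0.12]
    - [0.0123, -0.0007, 0, 0, 0, -0.12]
    - [0.0123, -0.0007, 0, 0, 0, -0.12]
    - [0.0123, -0.0007, 0, 0, 0, -0.12]
    - [0.0123, -0.0007, 0, 0, 0, -0.12]
    - [0.0123, -0.0007, 0, 0, 0, -0.12]
    - [0.0123, -0.0007, 0, 0, 0, -0.12]
    - [0.0123, -0.0007, 0, 0, 0, -0.12]

```text
clock: 17.7
eef_pos: [652.4, -100.2, 123.8]
tcp_rot: [3.14, 0.003, 2.344]
contact_force: [5.0, -0.5, -0.4]
opening: 0.353
```

```bash
python3 - <<'E'
from h import *
a=np.pi+.51+3.54
to_clamp(103*np.cos(a),103*np.sin(a),122,a+np.pi/2+th0-2*np.pi)
f=r.grab_frame("wrist"); crop(f,200,150,520,390,1.5,"w14.png")
f=r.grab_frame("top"); crop(f,235,180,445,290,3.8,"t14.png")
E
```

```text
now clamp [[ 64.7  79.3 123.8]] yaw 2.344 q6 -2.5 F [ 5.  -0.5 -0.4] shift mm [2.3 0.6 1.8] turn [ 0.002  0.003 -0.006] t 17.7
```

View pics/w14.png

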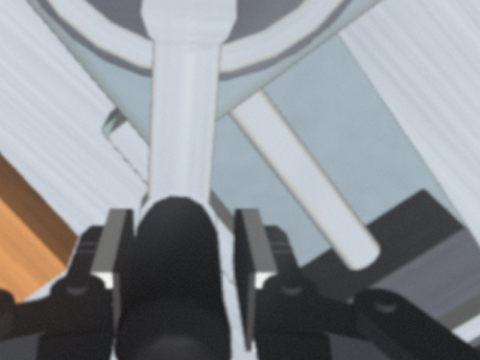

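View pics/t14.png

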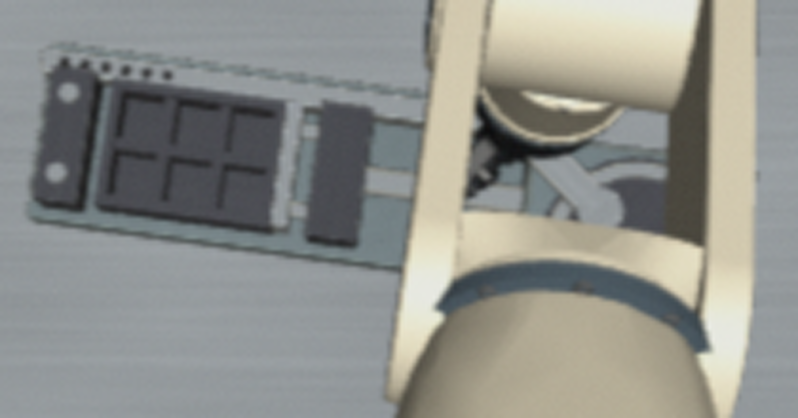

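>>> arm_command:
  targets:
    - [0, 0, 0, 0, 0, 0]
    - [0, 0, 0, 0, 0, 0]
    - [0, 0, 0, 0, 0, 0]
    - [0, 0, 0, 0, 0, 0.05]
    - [0, 0, 0, 0, 0, 0.12]
    - [0, 0, 0, 0, 0, 0.124]
    - [0, 0, 0, 0, 0, 0.124]
    - [0, 0, 0, 0, 0, 0.124]
    - [0, 0, 0, 0, 0, 0.124]
    - [0, 0, 0, 0, 0, 0.124]
    - [0, 0, 0, 0, 0, 0.124]
    - [0, 0, 0, 0, 0, 0.124]
    - [0, 0, 0, 0, 0, 0.124]
    - [0, 0, 0, 0, 0, 0.124]
    - [0, 0, 0, 0, 0, 0.124]
    - [0, 0, 0, 0, 0, 0.124]
    - [0, 0, 0, 0, 0, 0.124]
    - [0, 0, 0, 0, 0, 0.124]
    - [0, 0, 0, 0, 0, 0.124]
    - [0, 0, 0, 0, 0, 0.124]
  fingers: 0.075

```text
clock: 19.47
eef_pos: [651.6, -100.4, 123.1]
tcp_rot: [-3.141, 0.0, 0.305]
contact_force: [0.1, -0.4, -0.3]
opening: 0.879
```

>>> arm_command:
  targets:
    - [0, 0, 0, 0, 0, 0.124]
    - [0, 0, 0, 0, 0, 0.124]
    - [0, 0, 0, 0, 0, 0.124]
    - [0, 0, 0, 0, 0, 0.124]
    - [0, 0, 0, 0, 0, 0.124]
    - [0, 0, 0, 0, 0, 0.124]
    - [0, 0, 0, 0, 0, 0.124]
    - [0, 0, 0, 0, 0, 0.124]
    - [0, 0, 0, 0, 0, 0.12]
    - [0, 0, 0, 0, 0, 0]

```text
clock: 20.3
eef_pos: [651.6, -100.4, 123.1]
tcp_rot: [3.141, 0.0, -0.806]
contact_force: [0.3, 0.1, -1.1]
opening: 0.874
```

>>> arm_command:
  targets:
    - [0, 0, 0, 0, 0, 0]
    - [0, 0, 0, 0, 0, 0]
    - [0, 0, 0, 0, 0, 0]
    - [0, 0, 0, 0, 0, 0]
    - [-0.0062, 0.0003, 0, 0, 0, -0.06]
    - [-0.0123, 0.0007, 0, 0, 0, -0.12]
    - [-0.0123, 0.0007, 0, 0, 0, -0.12]
    - [-0.0123, 0.0007, 0, 0, 0, -0.12]
    - [-0.0123, 0.0007, 0, 0, 0, -0.12]
    - [-0.0123, 0.0007, 0, 0, 0, -0.12]
    - [-0.0123, 0.0007, 0, 0, 0, -0.12]
    - [-0.0123, 0.0007, 0, 0, 0, -0.12]
  fingers: 0.03

```text
clock: 21.3
eef_pos: [568.2, -68.6, 123.7]
tcp_rot: [-3.142, -0.003, 0.11]
contact_force: [3.5, 1.8, -1.3]
opening: 0.353
```

```bash
python3 - <<'E'
from h import *
a=np.pi+4.05+.9
to_clamp(103*np.cos(a),103*np.sin(a),122,a+np.pi/2+th0-3*np.pi)
f=r.grab_frame("wrist"); crop(f,200,150,520,390,1.5,"w15.png")
f=r.grab_frame("top"); crop(f,235,180,445,290,3.8,"t15.png")
E
```

```text
now clamp [[-22.8  99.8 123.7]] yaw 0.11 q6 -0.23 F [ 3.5  1.8 -1.3] shift mm [-1.3 -0.6  1.7] turn [-0.    -0.003  0.001] t 21.3
```

View pics/w15.png

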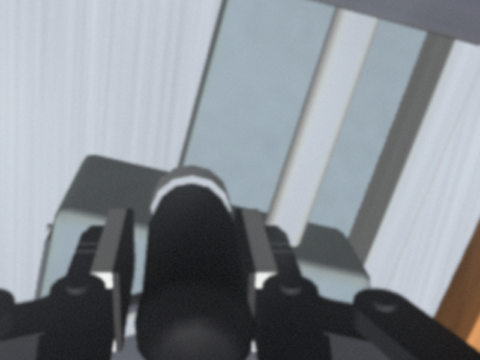

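View pics/t15.png

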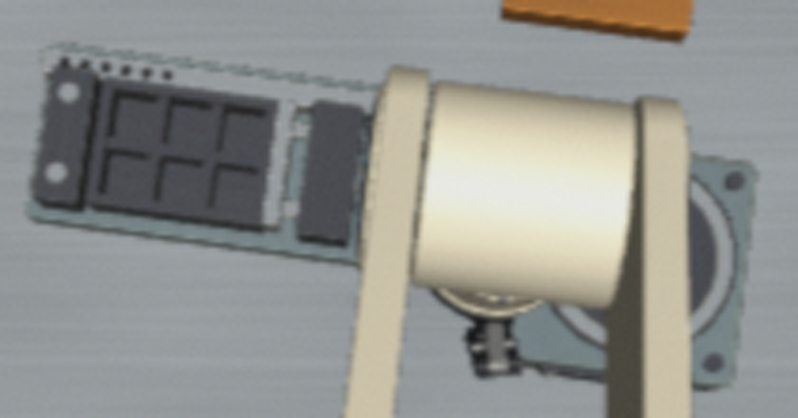

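```bash
cat >> h.py <<'E'
def profile(f,xs,y0,y1,z,step=0.25):
    ys=np.arange(y0,y1,step); g=cv2.cvtColor(f["image"],cv2.COLOR_BGR2GRAY).astype(np.float32); acc=0
    for x in xs:
        q=w2p(f,C2w(c0,th0,np.c_[np.full(len(ys),x),ys,np.full(len(ys),z)])).astype(np.float32)
        acc=acc+cv2.remap(g,q[:,0].reshape(1,-1),q[:,1].reshape(1,-1),cv2.INTER_CUBIC)[0]
    return ys,acc/len(xs)
def rectify(f,z,name,x0=-40,x1=90,y0=170,y1=385,s=3.6):
    X,Y=np.meshgrid(np.arange(x1,x0,-1/s),np.arange(y1,y0,-1/s),indexing="ij"); P=np.c_[X.ravel(),Y.ravel(),np.full(X.size,z)]
    q=w2p(f,C2w(c0,th0,P)).astype(np.float32).reshape(X.shape+(2,))
    cv2.imwrite("pics/"+name,cv2.remap(f["image"],q,None,cv2.INTER_CUBIC))
E
python3 - <<'E'
from h import *
class F(dict): pass
f=r.grab_frame("top"); rectify(f,73,"r15.png")
im0=cv2.imread("pics/top0.png"); f0=dict(f); f0["image"]=im0; rectify(f0,73,"r0.png")
for n,ff,a,b in (("start",f0,165,215),("now",f,190,245)):
    ys,p=profile(ff,np.arange(20,50,2),a,b,73,1); print(n,[f"{y:.0f}:{v:.0f}" for y,v in zip(ys,p)])
E
```

```text
start ['165:77', '166:78', '167:78', '168:78', '169:78', '170:78', '171:78', '172:78', '173:78', '174:79', '175:80', '176:83', '177:89', '178:99', '179:109', '180:118', '181:125', '182:129', '183:130', '184:130', '185:130', '186:128', '187:123', '188:119', '189:121', '190:129', '191:139', '192:148', '193:154', '194:157', '195:157', '196:158', '197:157', '198:154', '199:148', '200:141', '201:135', '202:130', '203:126', '204:124', '205:120', '206:115', '207:110', '208:107', '209:106', '210:106', '211:107', '212:107', '213:106', '214:106']
now ['190:76', '191:75', '192:75', '193:75', '194:75', '195:76', '196:76', '197:77', '198:77', '199:77', '200:77', '201:77', '202:77', '203:79', '204:82', '205:89', '206:98', '207:109', '208:118', '209:123', '210:127', '211:128', '212:127', '213:125', '214:118', '215:111', '216:109', '217:114', '218:125', '219:137', '220:148', '221:154', '222:155', '223:155', '224:155', '225:152', '226:144', '227:131', '228:115', '229:99', '230:86', '231:79', '232:77', '233:76', '234:75', '235:74', '236:73', '237:72', '238:72', '239:72', '240:72', '241:72', '242:72', '243:72', '244:72']
```

View pics/r15.png

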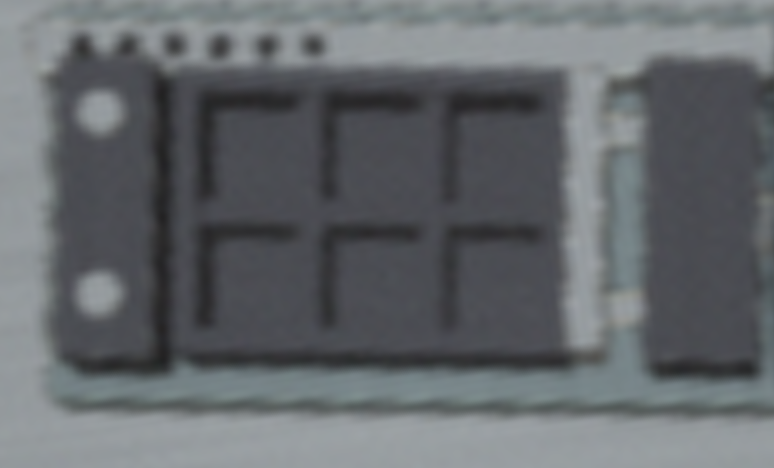

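View pics/r0.png

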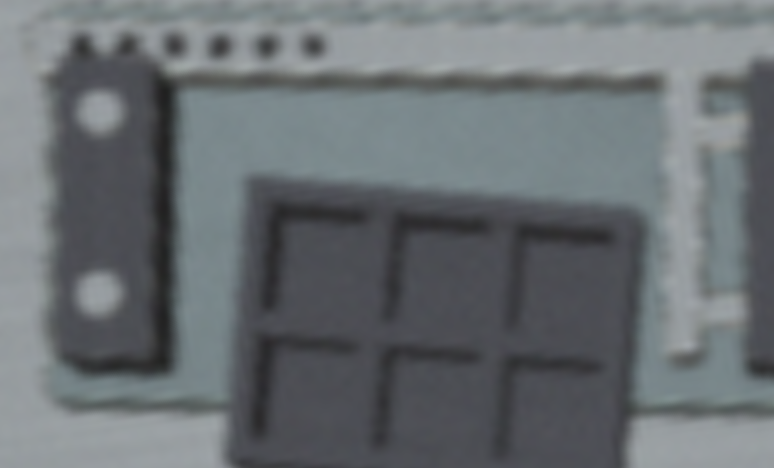

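>>> arm_command:
  targets:
    - [-0.0123, 0.0006, 0, 0, 0, -0.12]
    - [-0.0123, 0.0006, 0, 0, 0, -0.12]
    - [-0.0123, 0.0006, 0, 0, 0, -0.12]
    - [-0.0123, 0.0006, 0, 0, 0, -0.12]
    - [-0.0123, 0.0006, 0, 0, 0, -0.12]
    - [-0.0123, 0.0006, 0, 0, 0, -0.12]

```text
clock: 21.95
eef_pos: [503.7, -101.0, 123.8]
tcp_rot: [3.14, -0.002, 0.824]
contact_force: [3.9, 0.8, 0.1]
opening: 0.353
```

```bash
cat >> h.py <<'E'
def gap(f,tag):
    from scipy.ndimage import gaussian_filter1d as gf
    ys,p=profile(f,np.arange(22,48,2),165,260,73); d=gf(np.gradient(p,ys),4)
    pk=[i for i in range(1,len(d)-1) if abs(d[i])>3 and abs(d[i])>=abs(d[i-1]) and abs(d[i])>abs(d[i+1])]
    print(tag,[(float(ys[i]),round(float(d[i]),1)) for i in pk])
E
python3 - <<'E'
from h import *
a=np.pi+4.05+.9+.72
to_clamp(103*np.cos(a),103*np.sin(a),122,a+np.pi/2+th0-3*np.pi)
f=r.grab_frame("top"); rectify(f,73,"r16.png")
f0=dict(f); f0["image"]=cv2.imread("pics/top0.png"); gap(f0,"start"); gap(f,"now")
E
```

```text
now clamp [[-82.6  59.4 123.8]] yaw 0.824 q6 -1.03 F [3.9 0.8 0.1] shift mm [-1.1 -1.3  1.8] turn [ 0.002 -0.002 -0.005] t 21.95
start [(178.5, 9.7), (186.5, -3.5), (190.75, 8.9), (200.0, -6.4), (205.75, -4.3)]
now [(177.0, -12.9), (211.0, 9.7), (217.75, -5.2), (222.25, 10.4), (231.75, -15.4)]
```

View pics/r16.png

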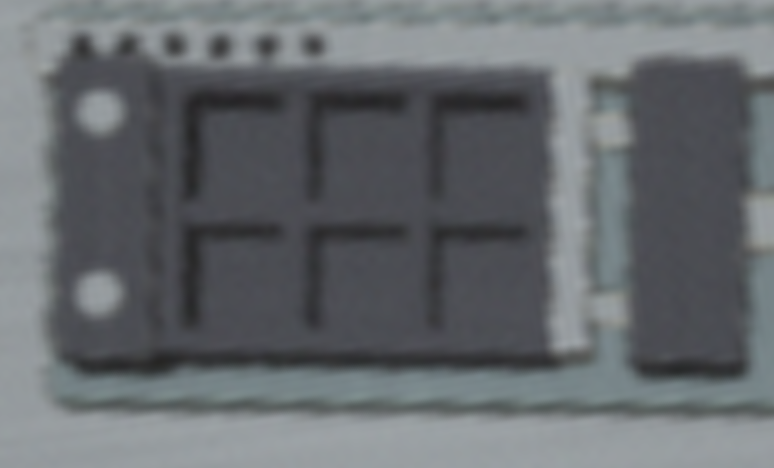

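>>> arm_command:
  targets:
    - [-0.0123, 0.0003, 0, 0, 0, -0.12]
    - [-0.0123, 0.0003, 0, 0, 0, -0.12]
    - [-0.0123, 0.0007, 0, 0, 0, -0.12]

```text
clock: 22.25
eef_pos: [483.3, -131.3, 123.7]
tcp_rot: [3.14, -0.001, 1.181]
contact_force: [3.2, 3.0, -1.0]
opening: 0.352
```

```bash
python3 - <<'E'
from h import *
a=np.pi+4.05+.9+1.08
to_clamp(103*np.cos(a),103*np.sin(a),122,a+np.pi/2+th0-3*np.pi)
f=r.grab_frame("top"); gap(f,"now")
E
```

```text
now clamp [[-99.   26.7 123.7]] yaw 1.181 q6 -1.45 F [ 3.2  3.  -1. ] shift mm [-1.  -0.5  1.7] turn [ 0.002 -0.001 -0.007] t 22.25
now [(179.0, -12.7), (213.0, 9.8), (218.25, -5.1), (222.75, 10.5), (232.25, -15.0)]
```

>>> arm_command:
  targets:
    - [-0.0123, 0.0005, 0, 0, 0, -0.12]
    - [-0.0123, 0.0007, 0, 0, 0, -0.12]
    - [-0.0123, 0.0007, 0, 0, 0, -0.12]
    - [0, 0, 0, 0, 0, 0]

```text
clock: 22.63
eef_pos: [474.8, -168.3, 123.4]
tcp_rot: [3.141, 0.001, 1.54]
contact_force: [0.3, -0.2, 0.1]
opening: 0.348
```

```bash
python3 - <<'E'
from h import *
a=np.pi+4.05+.9+1.44
to_clamp(103*np.cos(a),103*np.sin(a),122,a+np.pi/2+th0-3*np.pi)
f=r.grab_frame("top"); gap(f,"now"); rectify(f,73,"r17.png")
E
```

```text
now clamp [[-102.6  -11.1  123.4]] yaw 1.54 q6 -1.88 F [ 0.3 -0.2  0.1] shift mm [0.1 0.2 1.4] turn [ 0.001  0.001 -0.009] t 22.63
now [(181.25, -12.5), (214.75, 9.2), (222.75, 10.8), (232.25, -15.2)]
```

View pics/r17.png

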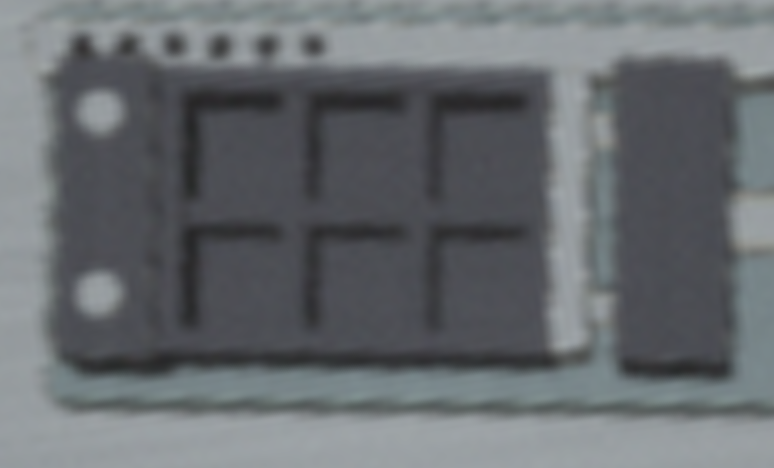

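>>> arm_command:
  targets:
    - [-0.0123, 0.0007, 0, 0, 0, -0.12]
    - [0, 0, 0, 0, 0, 0]
    - [0, 0, 0, 0, 0, 0]

```text
clock: 22.93
eef_pos: [474.4, -179.0, 123.1]
tcp_rot: [-3.141, -0.0, 1.653]
contact_force: [-0.5, 0.6, -0.3]
opening: 0.352
```

```bash
python3 - <<'E'
from h import *
a=np.pi+4.05+.9+1.56
to_clamp(103*np.cos(a),103*np.sin(a),122,a+np.pi/2+th0-3*np.pi)
f=r.grab_frame("top"); gap(f,"now")
f=r.grab_frame("wrist"); crop(f,200,150,520,390,1.5,"w18.png")
E
```

```text
now clamp [[-101.7  -21.7  123.1]] yaw 1.653 q6 -2.02 F [-0.5  0.6 -0.3] shift mm [-1.7  1.   1.1] turn [-0.001 -0.    -0.016] t 22.93
now [(181.75, -12.3), (215.0, 9.1), (222.75, 10.6), (232.25, -15.3)]
```

View pics/w18.png

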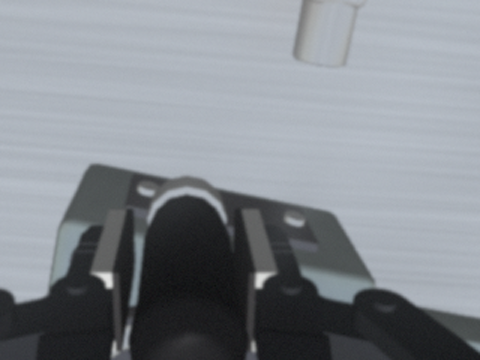

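>>> arm_command:
  targets:
    - [-0.0055, 0.0007, 0, 0, 0, -0.05]
    - [0, 0, 0, 0, 0, 0]

```text
clock: 23.2
eef_pos: [475.0, -184.1, 123.0]
tcp_rot: [-3.14, -0.001, 1.71]
contact_force: [-1.2, 2.0, -0.3]
opening: 0.356
```

>>> arm_command:
  targets:
    - [0.0015, 0, 0, 0, 0, 0]
    - [0, 0, 0, 0, 0, 0]
    - [0, 0, 0, 0, 0, 0]
    - [0, 0, 0, 0, 0, 0]
    - [0, 0, 0, 0, 0, 0]
  fingers: 0.07

```text
clock: 23.62
eef_pos: [475.4, -183.3, 123.4]
tcp_rot: [3.141, 0.0, 1.712]
contact_force: [-0.5, -0.5, 0.1]
opening: 0.817
```

>>> arm_command:
  targets:
    - [0, 0, -0.03, 0, 0, 0]
    - [0, 0, -0.04, 0, 0, 0]
    - [0, 0, -0.04, 0, 0, 0]
    - [0, 0, -0.03, 0, 0, 0]
    - [0, -0.04, 0, 0, 0, 0]
    - [0, -0.04, 0, 0, 0, 0]
    - [0, -0.04, 0, 0, 0, 0]
    - [0, -0.04, 0, 0, 0, 0]
    - [0, 0, 0, 0, 0, 0]

```text
clock: 24.37
eef_pos: [310.9, -205.3, 262.7]
tcp_rot: [-3.138, -0.001, 1.71]
contact_force: [0.0, -0.0, 0.6]
opening: 0.823
```

```bash
python3 - <<'E'
from h import *
to_clamp(0,0,122,1.65)
f=r.grab_frame("top"); gap(f,"now"); cv2.imwrite("pics/t19.png",f["image"]); rectify(f,73,"r19.png",x0=-130,x1=90,y0=-80,y1=385,s=1.7)
f=r.grab_frame("side"); crop(f,225,160,445,370,2.8,"s19.png")
E
```

```text
now clamp [[-260.4  -68.8  262.7]] yaw 1.71 q6 -2.3 F [ 0.  -0.   0.6] shift mm [ -2.9 269.8 139.8] turn [-0.003 -0.001  0.06 ] t 24.37
now [(181.75, -12.5), (215.25, 9.2), (222.75, 10.5), (232.25, -15.4)]
```

View pics/t19.png

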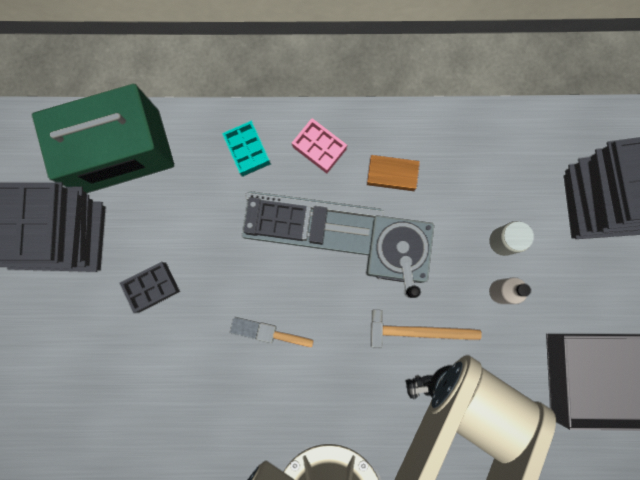

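View pics/r19.png

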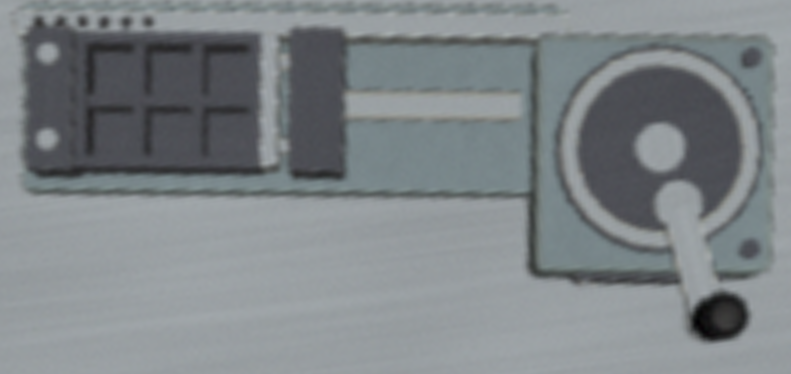

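View pics/s19.png

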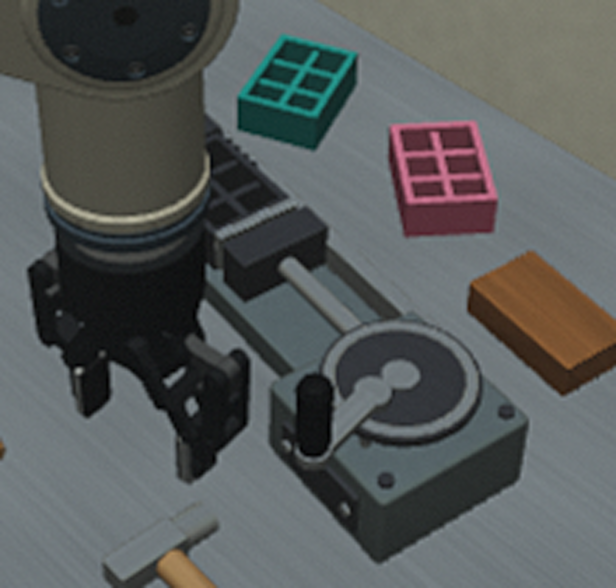

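```bash
python3 - <<'E'
from h import *
f=r.grab_frame("top")
for w in (.17,.21,.25):
    print(w)
def seg(w): 
    a=np.pi+w; u=np.array([np.cos(a),np.sin(a)]); v=np.array([-u[1],u[0]])
    S=[]
    for s in (-10,10): S.append((np.array([[*(35*u+s*v),114],[*(95*u+s*v),114]]),(0,255,255)))
    S+=[(circ(*(103*u),13,181),(0,0,255)),(circ(*(35*u),12,114),(255,0,255)),(circ(0,0,60,102),(0,255,0))]
    return S
overlay(f,c0,th0,seg(.20),(360,205,450,305),6,"c20.png")
crop(f,360,205,450,305,6,"c20n.png")
E
```

```text
0.17
0.21
0.25
```

View pics/c20.png

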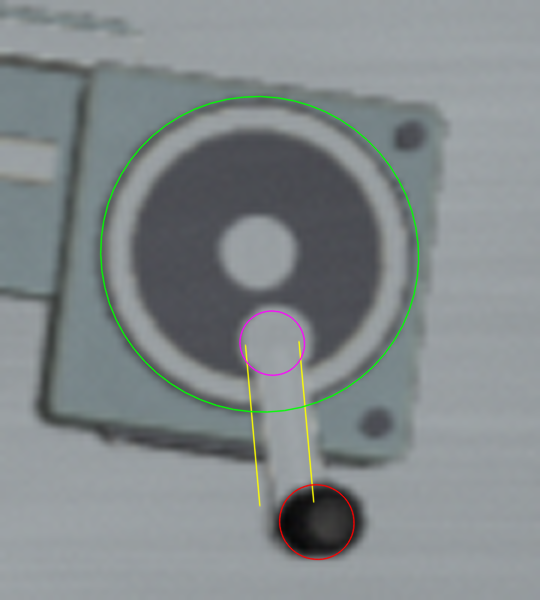

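View pics/c20n.png

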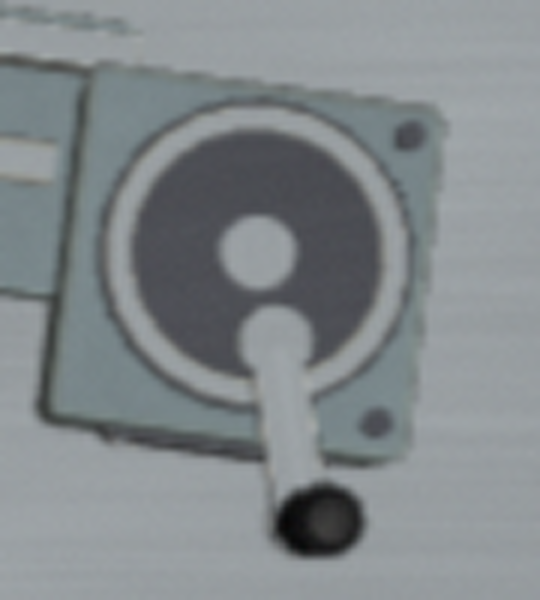

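```bash
python3 - <<'E'
from h import *
print(r.sense()["clock"], r.sense()["contact_force"].round(1)); print(r.sign_off())
E
```

```text
24.5167 [ 0.5 -0.1 -0.5]
the job is handed in; nothing more can be done
None
```

The job is handed in at 24.5 s of the 69 s allowed. The mould is flush on the rail and clamped against the end block, with the pad pressed in about half way.

- **Mould:** I slid it back with two fingers until it stopped on the rail at about 19 N. The top view then matched a mould flush on the rail, and it later lay against the end block.
- **Crank:** I swung it out past the catch and used it to wind the wheel about 6.5 rad anticlockwise. I let go twice on the way to turn the gripper round.
- **Pad:** In the last top view the jaw-to-pad gap is 7.5 mm, against 12.25 mm when free, so the pad is pressed in about 4.75 mm of its 10 mm. The wheel angle suggests up to about 5.3 mm instead. Both are near half way.
- **Crank position:** It stands out straight. I measured a bend of up to about 0.04 rad, which is within what the pictures can resolve, so I take it as latched.
- **Cameras:** They disagreed with each other by about 3 to 5 mm on where the clamp stands. The loose hold on the knob took that up. Forces on the arm while turning the crank and wheel stayed under about 8 N.
- **Finish:** The gripper is clear and touching nothing. The hammer, brush, spare mould half, tin, bottle, chock and the pink and turquoise look-alikes are where they were.

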